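# Set a drive trainer's flywheel to its zero mark and brake it

### The arm

A 6-joint arm with a two-finger parallel gripper is mounted at the origin on the work surface. World frame = base frame: x ahead of the robot, y to its left, z up, the work surface at z = 0. Lengths are in mm, angles in rad, forces in N, time in s.
With the tool pointing down it reaches from about 300 to 950 mm from the base axis. Payload 3.1 kg.
Tool frame: the origin (TCP) lies midway between the tips of the shut fingers; the grasp point (between the pads) lies 19 mm behind it (manip.grip_depth is the distance from the TCP to the grasp point, in mm); z points along the fingers, x is the direction in which the jaws open and shut, and the axes are right-handed (so a half turn about z gives the same grasp; the last joint's range is limited). The gripper opens to 85 mm and grips with 20 to 120 N. Pads are 22 mm wide; open, the fingers measure 114 mm over their backs; the gripper's body (76 mm by 85 mm) begins 54 mm behind the grasp point. The pads swing forward as they close: fully open they stand 13 mm farther back than shut.
Start: joints at [-1.281, 0.308, 1.634, -0, 1.2, -0.07], TCP at [220.028, -584.995, 231.272] pointing down, gripper open.
Joint ranges: [-3.06, 3.06], [-0.79, 1.96], [0.05, 2.63], [-1.19, 4.34], [0.05, 2.64], [-2.94, 2.94]. Speed limits (rad/s): [2.79, 2.79, 3.14, 3.14, 3.14, 3.14].

### API

Orientations are given as [roll, pitch, yaw] about the fixed x, y, z axes, in that order (R = Rz(yaw) Ry(pitch) Rx(roll)).
In Python, from rig import manip gives the robot as it stands. The module is installed in compiled form; this text tells all that it offers.
- The arm moves only by the tool move_arm, never from a script. Its argument "motion" is a list of rows, each a list of 6 numbers: the shift along the tool's x, y, z in m, then the turn, a rotation vector about the tool's x, y, z in degrees. A call has 1 to 20 rows; each row shifts and turns the commanded pose from where the row before left it, along the tool's axes as they then stand; what a row does not reach is not made up. A row lasts 1/8 s, in which the tool goes at most 62.5 mm and 10.7 degrees, less where a joint would pass 70% of its speed; a pose out of reach is approached as far as the arm can. A call is refused whole if a number of a shift passes 0.0625 or a number of a turn 10.7, either way. A call with a gripper value outside its range is refused whole. "hand" is the opening, from -1 (shut) to 1 (fully open), set as the call begins (left out, the last holds). The fingers move at their own pace and stop on an object; the grip force is fixed at half the most. Time passes only in rows, so rows that do not move let the fingers close. It gives the time, the measured TCP pose, the force and the opening at its end, in the units of the state.
- manip.sense(): the state, without advancing time (a new reading comes with each control period).
- manip.camera(name): name is "side" or "top"; returns a dict with "img" (420x560x3 uint8, blue, green, red), "intrinsics" (3x3 intrinsics, pixels), "dist_coeffs" ([k1, k2, p1, p2, k3] as OpenCV has them; the pictures are not rectified), "world_from_camera" (4x4, takes a point from camera to world coordinates). Camera axes: x right, y down, z forward; pixel columns grow to the right and rows downward; lengths in mm; the calibration is good to about 2 mm. A picture is of the moment at which its call begins. There is no depth.
- manip.close_job(): hands the job in, once; it reports no verdict.
Trained networks look in a picture, given as the dict that the camera call returned (one of the last four; its "shot" number tells which), for a name from the list of things; names that differ only in an ending like _2 or _b are one class to them, and where a whole thing is asked for, a point or a joint stands for the part that bears it (a point fixed in the world has none). Each returns a list of dicts, best first, with "confidence" (0 to 1); they miss things now and then, are a little off and sometimes report something else, mostly with a low value. They report only what shows in the picture. A call takes as long as a camera call.
- manip.look_for(picture, name): "bbox" ([left, top, width, height] in pixels, round what is visible of it).
The state is a dict: "clock": time; "q": joint angles; "dq": joint speeds; "tau": joint torques, N m; "tool_pos": TCP position; "orientation": TCP orientation; "contact_force": force on the tool from outside, world axes, zero at the start; "moment": the same for the moment, N m; "gripper_width": finger opening in mm.
Only numpy, scipy, OpenCV 4.12 (cv2) and the standard library are available. Lean on these libraries where they do the work, as an engineer would, in place of code of your own. Each camera call takes 0.05 s, during which the arm holds its last target.

### The job

Set the drive trainer's flywheel to its zero mark: slide the guard's yellow-framed window fully open, check that the red-knobbed brake lever is off, leaning away from its drum (if it is on, throw it off before you turn the wheel), and turn the wheel by its rim with the fingertips until the white mark stands under the red pointer at the very top. Then throw the brake lever on so that the wheel is held there, and slide the window fully shut again. Leave the loose air cylinder, valve and screwdriver as they lie.

Things in the scene. Friction and masses are not known exactly. Their poses are not given: they have to be found in the camera images.
- stand: Drive trainer on a 340 x 500 x 30 mm aluminium base plate (x -170 to 170, y -215 to 285). Origin on the bench under the middle of the wheel. Stand axes: y along the axle, z up, -x the guard's sloping front, which faces the robot's left. The wheel stands in a guard: clear cheeks at y -82 and +82, clear back at x 107, yellow apron at x -117 up to z 150, roof, sloping front. Motor at y 137 to 263, below z 182.
- axle (a point): Centre of the wheel on its axle, at stand (0, 0, 120) mm. The axle lies along the stand's y.
- wheel (a joint): Flywheel angle (rad) about the stand's +y, any number of turns: 0 or 2 pi with the mark at the very top; as it grows the top moves to stand +x (to the guard's back) and the side in the opening moves up. Disc of radius 80 mm, 24 mm thick (y -12 to 12), about 1.3 kg; its flat sides are free to pinch (to y +-70, down to radius 25). Turns freely, soon stops and stays where left.
- mark (a point): The white painted mark, 8 mm wide, across the rim of the black wheel; this point is its middle on the tread, 80 mm from the axle. At the start it is somewhere on the lower part of the wheel.
- pointer (a point): The point on the top of the rim, 80 mm straight above the axle, that the red pointer shows. The pointer is a 3 mm wide red finger from the cheek on the motor's side to y 14 mm, at z 202 to 208 mm.
- window (a joint): Travel (m) of the sliding guard window: 0 shut, 0.140 fully open, towards the stand's +y (over the motor). Starts shut or nearly. Needs about 1.5 N (plus 3 N per m/s) and stays where it is left. Clear panel with yellow frame, 120 mm up the slope x 156 mm, outer face 101 mm from the axle along n.
- window_grip (a point): On the window's black handle, a bar 56 mm long up the slope and 16 mm wide in y (the grasp width), standing 34 mm out from the panel along n to 135 mm from the axle. The point is at axle + 123 mm n - 4 mm t, at stand y = window travel, and moves with the window.
- brake (a joint): Angle (rad) of the weighted brake lever about the stand's +y; 0 is upright. Top-heavy: once past upright it falls over by itself. Leaning to stand +x (away from the drum), at its stop +0.40: brake off. Leaning to stand -x, about -0.3, with its rubber shoe on the steel drum: brake on, the wheel drags heavily. It starts on either side and may fall in the first half second.
- brake_knob (a point): Centre of the lever's red ball, 32 mm in diameter, 135 mm from the pivot on an 11 mm steel rod. About 1 N at the ball moves it. It swings at stand y -136 mm, outside the guard on the side away from the motor, about 205 to 215 mm above the bench.
- air_cylinder: Bystander: pneumatic cylinder lying on the bench, 225 mm long, 36 mm wide and high, aluminium tube with black ends; origin under its middle, rod along its x.
- valve: Bystander: black valve block, 72 x 30 x 60 mm, green label, lying loose on the base plate in front of the brake drum; origin under its middle.
- screwdriver: Bystander: screwdriver, 150 mm long, lying loose on the base plate in front of the motor; origin under its middle.
- opening (a point): Centre of the access opening in the guard's sloping front, behind the window. Outward normal of the slope n = (-0.643, 0, 0.766) in stand axes (40 degrees from vertical), up the slope t = (0.766, 0, 0.643). It lies at axle + 99 mm n - 4 mm t; 150 mm wide in y, 118 along t. Rails along both edges stand out to 107 mm from the axle. The rim behind it is reached with the tool tilted along -n.
- guard_roof (a point): Middle of the guard's clear flat roof, 238 mm above the bench: x -13 to 107, y -84 to 84, yellow edges up to 240 mm. It covers the top of the wheel, but for a viewing slot over the rim (y -16 to 16, x -13 to 47).
- brake_pivot (a point): The brake lever's pivot, at stand (63, -136, 80) mm. Beside it, towards stand -x, is the steel brake drum on the axle, radius 40 mm, y -149 to -123 mm.

How it is judged (in metres and radians):
On the way, in this order (a step that is already met when the one before it is completed fails the run):
1. the guard window is slid fully open (value of joint window above 0.12 m), for 0.1 s.
2. with the brake off, the wheel stands still with its white mark at the pointer (distance between mark and pointer below 0.006 m and value of joint brake above 0.2 rad and velocity of joint wheel between -0.1 and 0.1 rad/s), for 0.3 s.
3. the brake lever is thrown on with the mark still at the pointer (value of joint brake below -0.2 rad and distance between mark and pointer below 0.006 m), for 0.3 s.
At the end, for the whole second after the job is handed in: The wheel stands still with the white mark within 6 mm of the point shown by the red pointer, the brake lever leans on its drum (below -0.2 rad), and the window is shut to within 8 mm (all of step 3 and value of joint window below 0.008 m and velocity of joint wheel between -0.1 and 0.1 rad/s); the robot touches nothing.
It fails at once if the wheel is dragged round against the brake (value of joint brake below -0.2 rad and (velocity of joint wheel above 0.5 rad/s or velocity of joint wheel below -0.5 rad/s)).
It fails at once if a bystander (air cylinder, valve or screwdriver) is shifted by more than 40 mm (distance of any of air_cylinder, valve, screwdriver from where it was at the start of the episode above 0.04 m).
It also fails if it takes over 72 s, if anything falls off the work surface, if the arm or the gripper's body presses on something with over 40 N, if the wrist force passes 120 N, or if a joint passes its speed limit or range.

## Working session

There is one attempt and no reset: what is moved stays moved. The work goes in short steps, Python scripts to look and compute and a tool call to move; the robot and the scene stay as the last step left them, time stands still between calls to the robot, and variables do not carry over. Pictures are saved under pics/ and viewed, and the job is handed in when it is done.

Besides the shell and the picture viewer there is one more tool, called after ">>>" by a JSON object that holds its "method" and its "body", one argument or row to a line. move_arm: Moves the arm, as the interface text tells. Its arguments: {"type":"object","properties":{"motion":{"type":"array"},"hand":{"type":"number"}},"required":["motion"]}

```bash
mkdir -p pics; ls; python3 - <<'E'
from rig import manip
import cv2
s=manip.sense(); print(s)
for n in ["side","top"]:
    c=manip.camera(n); cv2.imwrite(f"pics/{n}0.png",c["img"]); print(n,c["intrinsics"],c["dist_coeffs"],c["world_from_camera"],c["shot"])
    for k in ["stand","wheel","mark","window","window_grip","brake_knob","brake","air_cylinder","valve","screwdriver"]:
        try:
            r=manip.look_for(c,k); print(k,[( [round(v) for v in d["bbox"]],round(d["confidence"],2)) for d in r[:3]])
        except Exception as e: print(k,e)
E
```

```text
pics
{'clock': 0.0, 'q': array([-1.28073937e+00,  3.09011884e-01,  1.63521829e+00, -1.86946667e-05,
        1.19970965e+00, -6.96863220e-02]), 'dq': array([ 1.69097340e-05, -1.37034679e-03, -1.60754630e-04, -7.60989037e-04,
       -5.97089721e-04, -1.46954625e-03]), 'tau': array([ 2.29703328e-04, -4.15254986e+01, -2.76662815e+01, -7.53906284e-05,
        1.02583205e-02, -4.12435185e-06]), 'tool_pos': array([ 219.75702365, -584.19159282,  230.02769035]), 'orientation': array([-3.14144658e+00,  2.34268558e-03, -1.21104608e+00]), 'contact_force': array([-0.09209351, -0.03107408,  0.32958059]), 'moment': array([-0.02273853, -0.06980725,  0.00475536]), 'gripper_width': 85.29177337661336}
side [[413.19112707   0.         281.55515977]
 [  0.         413.19112707 201.3701703 ]
 [  0.           0.           1.        ]] [-0.09725148  0.          0.          0.          0.        ] [[ 9.07375068e-01  2.95882344e-01 -2.98536640e-01  7.85367348e+02]
 [ 4.20302051e-01 -6.45609216e-01  6.37600914e-01 -4.38352489e+02]
 [-4.08315310e-03 -7.04018735e-01 -7.10169662e-01  8.17850793e+02]
 [ 0.00000000
[... 658 characters left out ...]
  0.         0.       ] [[-1.93619558e-02 -9.84527029e-01  1.74159823e-01  3.59318282e+02]
 [-9.99805097e-01  1.83936824e-02 -7.17217419e-03  1.56522321e+02]
 [ 3.85775888e-03 -1.74264746e-01 -9.84691280e-01  1.15293526e+03]
 [ 0.00000000e+00  0.00000000e+00  0.00000000e+00  1.00000000e+00]] 2
stand [([287, 97, 126, 182], 0.58)]
wheel [([337, 191, 41, 64], 0.87)]
mark []
window [([306, 146, 45, 66], 0.57)]
window_grip [([309, 144, 37, 68], 0.71)]
brake_knob [([135, 270, 59, 16], 0.62), ([368, 242, 42, 11], 0.59)]
brake [([366, 238, 48, 16], 0.68), ([287, 94, 130, 188], 0.24)]
air_cylinder [([133, 269, 58, 17], 0.96)]
valve [([298, 236, 19, 26], 0.68)]
screwdriver [([282, 126, 32, 24], 0.66)]
```

```bash
python3 - <<'E'
import cv2
a=cv2.imread("pics/side0.png"); cv2.imwrite("pics/s0z.png",cv2.resize(a[200:420,130:430],None,fx=2.6,fy=2.6,interpolation=cv2.INTER_CUBIC))
a=cv2.imread("pics/top0.png"); cv2.imwrite("pics/t0z.png",cv2.resize(a[85:290,270:430],None,fx=2.9,fy=2.9,interpolation=cv2.INTER_CUBIC))
E
```

```text
(no output)
```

View pics/s0z.png

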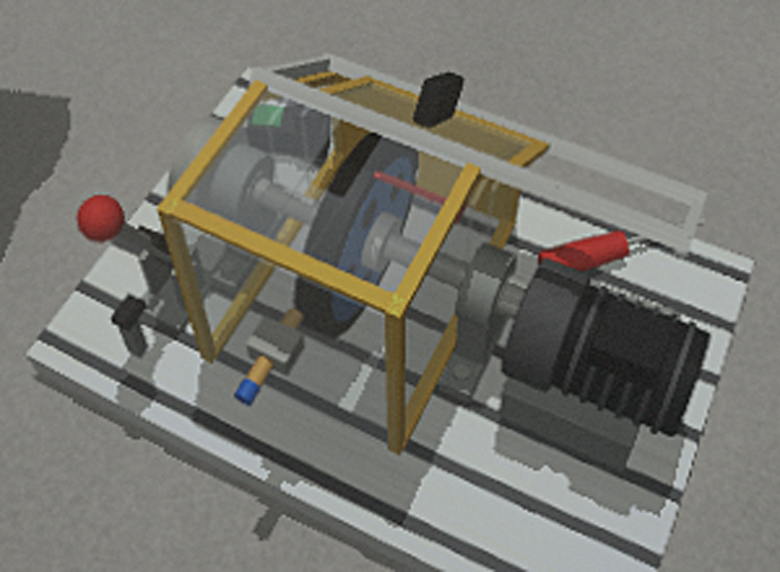

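View pics/t0z.png

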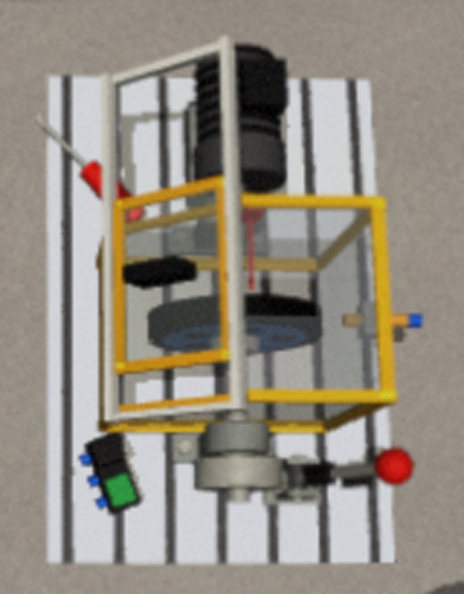

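View pics/top0.png

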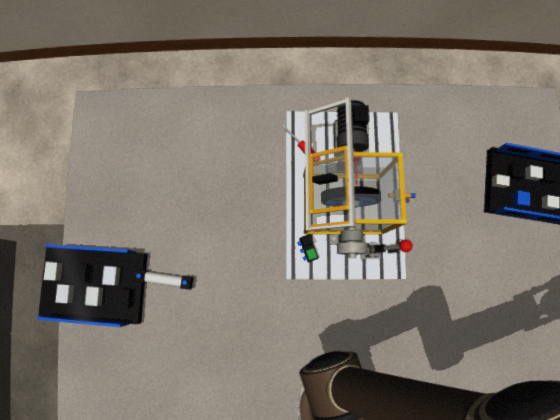

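View pics/side0.png

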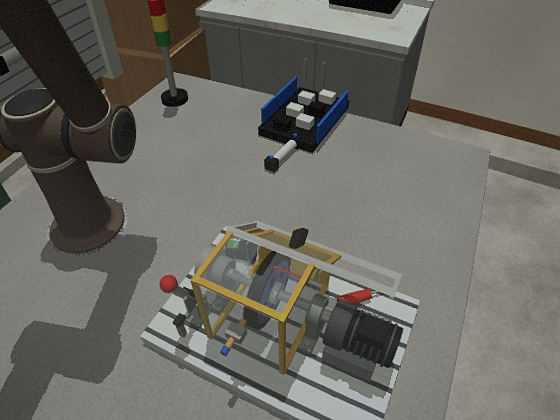

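```bash
cat > h.py <<'E'
import numpy as np, cv2
from rig import manip
from scipy.optimize import least_squares
def proj(c,P):
    T=np.linalg.inv(c["world_from_camera"]); 
    r=cv2.Rodrigues(T[:3,:3])[0]
    return cv2.projectPoints(np.atleast_2d(P).astype(float),r,T[:3,3],c["intrinsics"],np.array(c["dist_coeffs"]))[0].reshape(-1,2)
def s2w(p,P):
    x,y,a=p; P=np.atleast_2d(P).astype(float); R=np.array([[np.cos(a),-np.sin(a),0],[np.sin(a),np.cos(a),0],[0,0,1]])
    return P@R.T+[x,y,0]
E
python3 - <<'E'
from h import *
S=[((172,208),(107,-84,240)),((398,305),(107,84,240)),((28,355),(170,-215,30)),((755,262),(-170,285,30)),((101,217),(63+52.6,-136,204.3)),((374,175),(0,14,205))]
T=[((383,200),(107,84,240)),((391,399),(107,-84,240)),((47,75),(-170,285,30)),((370,80),(170,285,30)),((48,562),(-170,-215,30)),((393,560),(170,-215,30)),((395,467),(115.6,-136,204.3)),((250,288),(0,14,205))]
cs,ct=manip.camera("side"),manip.camera("top")
ps=np.array([np.array(a)/2.6+[130,200] for a,_ in S]); pt=np.array([np.array(a)/2.9+[270,85] for a,_ in T])
Ws=[b for _,b in S]; Wt=[b for _,b in T]
f=lambda p:np.concatenate([(proj(cs,s2w(p,Ws))-ps).ravel(),(proj(ct,s2w(p,Wt))-pt).ravel()])
r=least_squares(f,[500,-50,-1.57],x_scale=[100,100,.1],loss='soft_l1')
print(r.x,np.round(f(r.x).reshape(-1,2),1)); np.save("pose.npy",r.x)
p=r.x
n=np.array([-.643,0,.766]);t=np.array([.766,0,.643]);ax=np.array([0,0,120])
# handle travel in top
for tr in [0,.01,.02,.03]:
    print(tr,(proj(ct,s2w(p,ax+123*n-4*t+[0,tr*1000,0]))-[270,85])*2.9,(proj(cs,s2w(p,ax+123*n-4*t+[0,tr*1000,0]))-[130,200])*2.6)
print(s2w(p,[ax+123*n-4*t,ax,[115.6,-136,204.3]]))
E
```

```text
[571.68472072 -43.56193225  -1.59529531] [[-3.3 -0.3]
 [ 0.   2.8]
 [-0.7 -0.8]
 [ 0.4 -0.7]
 [ 0.2  0.2]
 [ 0.6 -0.9]
 [-0.  -0.4]
 [ 1.  -0.4]
 [-0.1 -0.2]
 [-0.3 -0.3]
 [-0.8  0.1]
 [ 0.5  0.6]
 [-0.6 -0.5]
 [ 0.4  0.3]]
0 [[155.95609889 302.3403142 ]] [[408.6615155   79.26655964]]
0.01 [[155.76439478 290.72359626]] [[420.83463025  83.76819292]]
0.02 [[155.57048725 279.1533197 ]] [[433.10071442  88.30218029]]
0.03 [[155.37441541 267.62998182]] [[445.45975836  92.86846902]]
[[ 573.69718405   38.56641487  211.646     ]
 [ 571.68472072  -43.56193225  120.        ]
 [ 432.89373356 -155.79571451  204.3       ]]
```

```bash
cat >> h.py <<'E'
from scipy.spatial.transform import Rotation as Ro
pose=np.load("pose.npy")
n=np.array([-.643,0,.766]);t=np.array([.766,0,.643]);yv=np.array([0,1.,0]);ax=np.array([0,0,120.])
def vw(v): return (s2w(pose,v)-s2w(pose,[0,0,0]))[0]
def Rphi(phi=0,flip=1):
    "tool z along -radial, radial turned from n by phi deg toward t(up)"
    c,s=np.cos(np.radians(phi)),np.sin(np.radians(phi)); rad=c*n+s*t
    z=-vw(rad); x=vw(yv)*flip; return np.column_stack([x,np.cross(z,x),z])
def P(rn,tt,y,phi=0):
    c,s=np.cos(np.radians(phi)),np.sin(np.radians(phi)); rad=c*n+s*t; tan=-s*n+c*t
    return s2w(pose,ax+rn*rad+tt*tan+y*yv)[0]
def cur():
    s=manip.sense(); return s["tool_pos"],Ro.from_euler("xyz",s["orientation"]).as_matrix()
def plan(wps,dp=.001,da=.5):
    p,R=cur()
    for (q,Q,N) in wps:
        p0=p.copy(); rv=Ro.from_matrix(R.T@Q).as_rotvec(); R0=R.copy(); out=[]
        for i in range(1,N+1):
            pg=p0+(q-p0)*i/N; Rg=R0@Ro.from_rotvec(rv*i/N).as_matrix()
            d=np.round(R.T@(pg-p)/1000/dp)*dp
            p=p+R@d*1000
            a=np.round(np.degrees(Ro.from_matrix(R.T@Rg).as_rotvec())/da)*da
            R=R@Ro.from_rotvec(np.radians(a)).as_matrix()
            out.append([float(round(v,4)) for v in d]+[float(round(v,2)) for v in a])
        m=np.array(out)
        print(N,"max",np.abs(m).max(0)); print(str(out).replace(" ",""))
        print("err",np.round(q-p,1),np.round(np.degrees(Ro.from_matrix(R.T@Q).as_rotvec()),1))
def st(p=None):
    "tool in stand axes"
    s=manip.sense(); T=s["tool_pos"]; a=pose[2]; d=T-[pose[0],pose[1],0]
    x=np.cos(a)*d[0]+np.sin(a)*d[1]; y=-np.sin(a)*d[0]+np.cos(a)*d[1]
    v=np.array([x,y,T[2]]); e=v-ax
    print("t",s["clock"],"stand",np.round(v,1),"n",round(e@n,1),"t",round(e@t,1),"F",np.round(s["contact_force"],1),"w",round(s["gripper_width"],1),"q",np.round(s["q"],2))
E
python3 - <<'E'
from h import *
p,R=cur()
Q=Rphi(0)
mid=np.array([500.,-200,430])
Rm=R@Ro.from_rotvec(Ro.from_matrix(R.T@Q).as_rotvec()*.6).as_matrix()
plan([(p+[30,100,200],R,5),(mid,Rm,9),(P(220,-4,26),Q,7),(P(112,-4,26),Q,5)])
E
```

```text
5 max [0.017 0.013 0.04  0.    0.    0.   ]
[[-0.017,-0.013,-0.04,0.0,0.0,0.0],[-0.016,-0.012,-0.04,0.0,0.0,0.0],[-0.017,-0.013,-0.04,0.0,0.0,0.0],[-0.016,-0.013,-0.04,0.0,0.0,0.0],[-0.017,-0.012,-0.04,0.0,0.0,0.0]]
err [ 0.3  0.1 -0. ] [0. 0. 0.]
9 max [0.02  0.041 0.015 2.5   2.    4.5  ]
[[-0.02,-0.037,0.0,-2.5,1.5,-4.5],[-0.017,-0.039,-0.002,-2.0,1.5,-4.0],[-0.014,-0.039,-0.004,-2.5,1.5,-4.5],[-0.011,-0.041,-0.005,-2.5,2.0,-4.5],[-0.007,-0.04,-0.008,-2.0,1.5,-4.0],[-0.004,-0.041,-0.01,-2.5,1.5,-4.5],[-0.001,-0.041,-0.011,-2.5,1.5,-4.5],[0.003,-0.04,-0.013,-2.5,1.5,-4.0],[0.005,-0.039,-0.015,-2.0,1.5,-4.5]]
err [ 0.2 -0.4  0.1] [-0.1  0.2 -0. ]
7 max [0.011 0.05  0.01  2.    1.5   4.   ]
[[-0.01,-0.049,-0.0,-2.0,1.5,-3.5],[-0.007,-0.049,-0.002,-2.0,1.5,-4.0],[-0.003,-0.049,-0.004,-2.0,1.0,-3.5],[0.0,-0.05,-0.006,-2.0,1.5,-4.0],[0.004,-0.049,-0.008,-2.0,1.5,-3.5],[0.006,-0.048,-0.009,-2.0,1.5,-4.0],[0.011,-0.047,-0.01,-2.0,1.0,-3.5]]
err [-0.3  0.4 -0.2] [-0.2  0.1 -0.1]
5 max [0.    0.    0.022 0.    0.    0.   ]
[[-0.0,-0.0,0.022,-0.0,0.0,-0.0],[-0.0,-0.0,0.021,-0.0,0.0,-0.0],[-0.0,-0.0,0.022,-0.0,0.0,-0.0],[-0.0,-0.0,0.021,-0.0,0.0,-0.0],[-0.0,-0.0,0.022,-0.0,0.0,-0.0]]
err [-0.1  0.2 -0. ] [-0.2  0.1 -0.1]
```

>>> {"method": "move_arm", "body": {
  "motion": [
    [-0.017,-0.013,-0.04,0,0,0],
    [-0.017,-0.013,-0.04,0,0,0],
    [-0.017,-0.013,-0.04,0,0,0],
    [-0.017,-0.013,-0.04,0,0,0],
    [-0.017,-0.013,-0.04,0,0,0],
    [-0.02,-0.037,0,-2.5,1.5,-4.5],
    [-0.017,-0.039,-0.002,-2,1.5,-4],
    [-0.014,-0.039,-0.004,-2.5,1.5,-4.5],
    [-0.011,-0.041,-0.005,-2.5,2,-4.5],
    [-0.007,-0.04,-0.008,-2,1.5,-4],
    [-0.004,-0.041,-0.01,-2.5,1.5,-4.5],
    [-0.001,-0.041,-0.011,-2.5,1.5,-4.5],
    [0.003,-0.04,-0.013,-2.5,1.5,-4],
    [0.005,-0.039,-0.015,-2,1.5,-4.5]
  ],
  "hand": -0.1
}}

```text
clock: 2.95
tool_pos: [501.8, -195.7, 430.0]
orientation: [2.719, -0.1, -0.495]
contact_force: [-0.7, -0.2, -0.2]
gripper_width: 38.3
```

```bash
python3 - <<'E'
from h import *
st()
plan([(P(220,-4,26),Rphi(0),8)])
E
```

```text
t 2.95 stand [153.8 -66.1 430. ] n 138.6 t 317.1 F [-0.7 -0.2 -0.2] w 38.3 q [-0.2   0.04  1.61 -0.43  1.53  0.34]
8 max [0.009 0.043 0.01  2.    1.5   3.5  ]
[[-0.008,-0.042,-0.0,-2.0,1.0,-3.0],[-0.007,-0.043,-0.002,-1.5,1.5,-3.5],[-0.003,-0.042,-0.003,-2.0,1.0,-3.0],[-0.001,-0.043,-0.004,-1.5,1.5,-3.5],[0.001,-0.043,-0.006,-2.0,1.0,-3.0],[0.004,-0.042,-0.006,-1.5,1.0,-3.5],[0.007,-0.042,-0.008,-2.0,1.5,-3.0],[0.009,-0.041,-0.01,-1.5,1.0,-3.5]]
err [-0.5 -0.4 -0.1] [-0.2  0.1  0.1]
```

>>> {"method": "move_arm", "body": {
  "motion": [
    [-0.008,-0.042,0,-2,1,-3],
    [-0.007,-0.043,-0.002,-1.5,1.5,-3.5],
    [-0.003,-0.042,-0.003,-2,1,-3],
    [-0.001,-0.043,-0.004,-1.5,1.5,-3.5],
    [0.001,-0.043,-0.006,-2,1,-3],
    [0.004,-0.042,-0.006,-1.5,1,-3.5],
    [0.007,-0.042,-0.008,-2,1.5,-3],
    [0.009,-0.041,-0.01,-1.5,1,-3.5],
    [0,0,0,0,0,0]
  ]
}}

```text
clock: 4.08
tool_pos: [601.2, 101.8, 283.2]
orientation: [2.447, 0.007, -0.023]
contact_force: [-0.4, 0.6, 0.3]
gripper_width: 38.2
```

```bash
python3 - <<'E'
from h import *
st()
for k in ["top","side"]:
    c=manip.camera(k); cv2.imwrite(f"pics/{k}1.png",cv2.resize(c["img"][90:290,250:450] if k=="top" else c["img"][180:420,130:430],None,fx=2.5,fy=2.5,interpolation=cv2.INTER_CUBIC))
    print(k,manip.look_for(c,"window_grip"),manip.look_for(c,"brake_knob")); print(proj(c,[P(123,-4,26),cur()[0]]))
plan([(P(112,-4,26),Rphi(0),5)])
E
```

```text
t 4.075 stand [-146.1   25.9  283.2] n 218.9 t -6.9 F [-0.4  0.6  0.3] w 38.2 q [ 0.4   0.43  1.51 -0.62  1.54  0.55]
top [{'bbox': [305.3, 145.2, 42.2, 71.6], 'confidence': 0.61}, {'bbox': [286.4, 125.3, 28.7, 29.0], 'confidence': 0.45}] [{'bbox': [369.6, 239.7, 40.0, 12.7], 'confidence': 0.55}]
[[323.60451772 178.87367348]
 [300.56837893 170.03410138]]
side [{'bbox': [258.6, 228.5, 80.6, 34.3], 'confidence': 0.58}] [{'bbox': [161.1, 277.0, 34.9, 29.3], 'confidence': 0.78}]
[[299.42499526 235.01464667]
 [314.23918919 186.77568792]]
5 max [0.    0.001 0.022 0.5   0.    0.   ]
[[-0.0,-0.0,0.022,-0.0,0.0,-0.0],[-0.0,-0.001,0.021,-0.0,0.0,-0.0],[-0.0,-0.0,0.022,-0.0,0.0,-0.0],[-0.0,-0.001,0.021,-0.0,0.0,-0.0],[-0.0,-0.0,0.022,-0.5,0.0,-0.0]]
err [-0.5  0.3 -0.2] [ 0.2  0.2 -0.2]
```

View pics/top1.png

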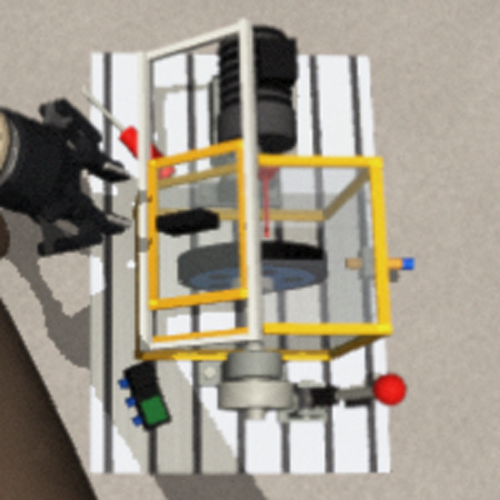

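View pics/side1.png

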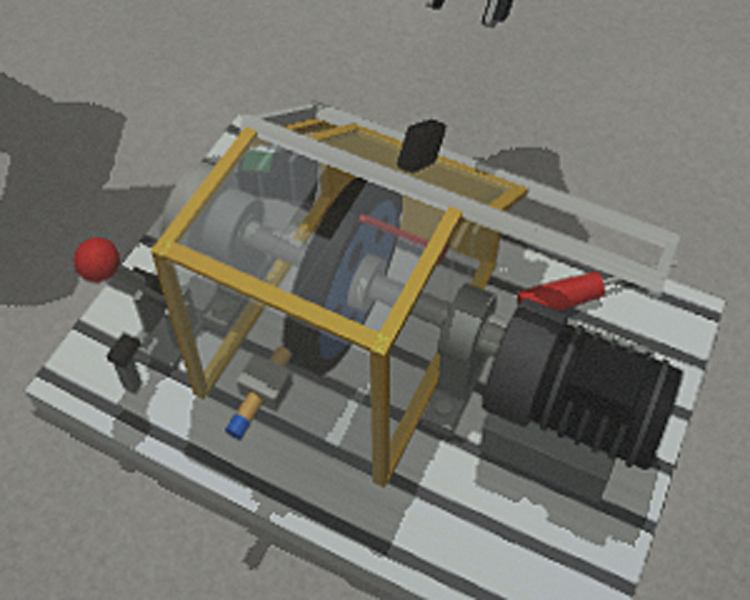

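>>> {"method": "move_arm", "body": {
  "motion": [
    [0,0,0.022,0,0,0],
    [0,-0.001,0.021,0,0,0],
    [0,0,0.022,0,0,0],
    [0,-0.001,0.021,0,0,0],
    [0,0,0.02,0,0,0],
    [0,0,0,0,0,0]
  ]
}}

```text
clock: 5.12
tool_pos: [598.4, 31.4, 201.9]
orientation: [2.446, 0.006, -0.029]
contact_force: [0.2, -0.6, 1.1]
gripper_width: 38.5
```

```bash
python3 - <<'E'
from h import *
st()
for k in ["top","side"]:
    c=manip.camera(k); cv2.imwrite(f"pics/{k}2.png",cv2.resize(c["img"][120:260,270:410] if k=="top" else c["img"][180:320,190:410],None,fx=3.5,fy=3.5,interpolation=cv2.INTER_CUBIC))
E
```

```text
t 5.125 stand [-75.6  24.9 201.9] n 111.3 t -5.3 F [ 0.2 -0.6  1.1] w 38.5 q [ 0.3   0.46  1.65 -0.67  1.36  0.58]
```

View pics/top2.png

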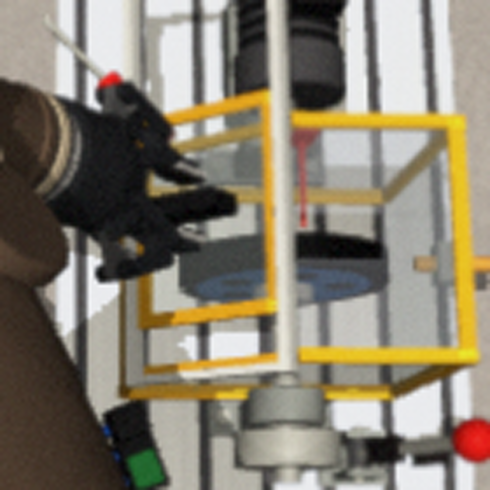

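View pics/side2.png

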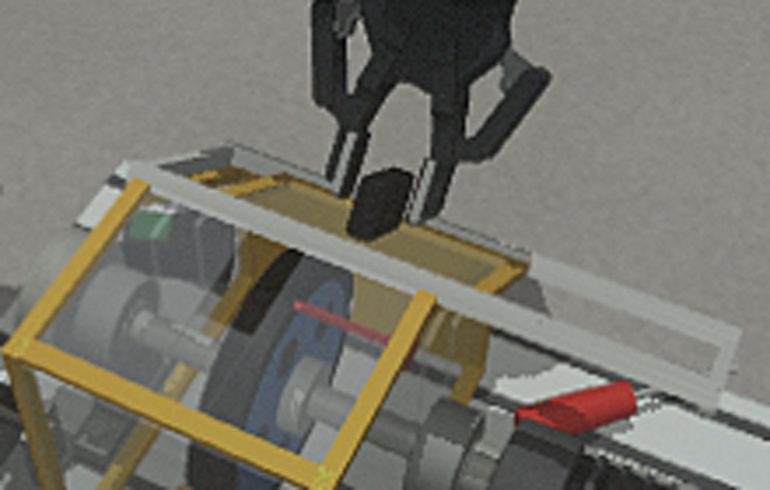

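>>> {"method": "move_arm", "body": {
  "motion": [
    [0.006,0,0,0,0,0],
    [0.01,0,0,0,0,0],
    [0.014,0,0,0,0,0],
    [0.014,0,0,0,0,0],
    [0.014,0,0,0,0,0],
    [0.014,0,0,0,0,0],
    [0.014,0,0,0,0,0],
    [0.014,0,0,0,0,0],
    [0.01,0,0,0,0,0],
    [0.008,0,0,0,0,0],
    [0.004,0,0,0,0,0],
    [0,0,0,0,0,0]
  ]
}}

```text
clock: 6.72
tool_pos: [722.2, 29.4, 203.2]
orientation: [2.447, 0.002, -0.026]
contact_force: [0.3, -0.1, -0.1]
gripper_width: 38.6
```

```bash
python3 - <<'E'
from h import *
st()
for k in ["top","side"]:
    c=manip.camera(k); cv2.imwrite(f"pics/{k}3.png",cv2.resize(c["img"][90:250,270:410] if k=="top" else c["img"][180:340,190:420],None,fx=3.4,fy=3.4,interpolation=cv2.INTER_CUBIC))
E
```

```text
t 6.725 stand [-76.7 148.7 203.2] n 113.0 t -5.2 F [ 0.3 -0.1 -0.1] w 38.6 q [ 0.25  0.66  1.33 -0.67  1.42  0.47]
```

View pics/top3.png

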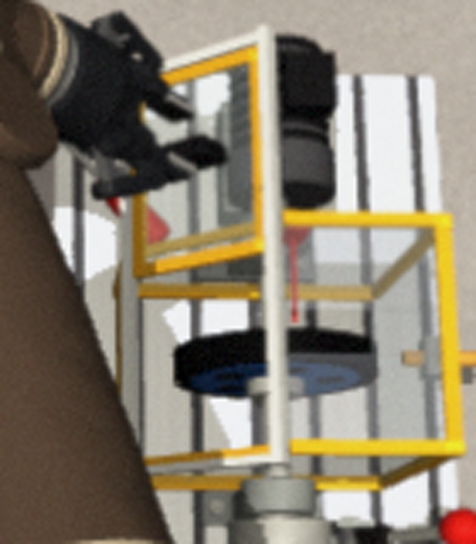

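View pics/side3.png

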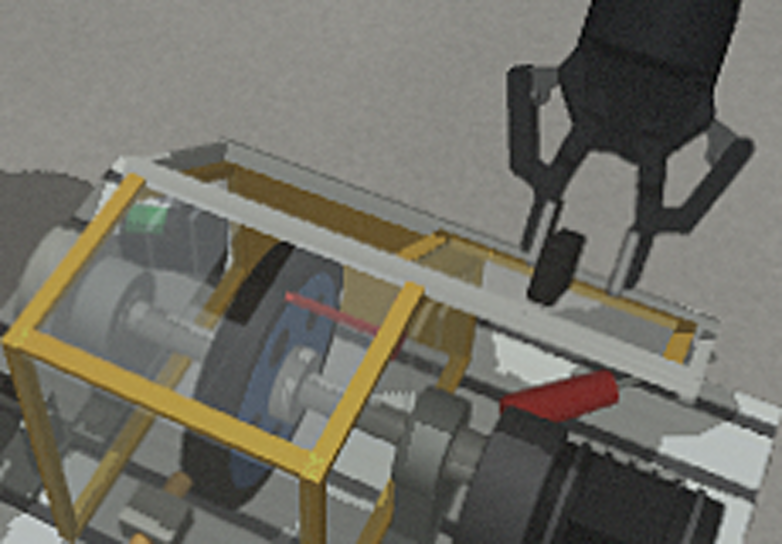

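```bash
python3 - <<'E'
from h import *
ct,cs=manip.camera("top"),manip.camera("side")
for tr in [120,130,135,140]:
    print(tr,(proj(ct,P(128,-4,tr))-[270,90])*3.4,(proj(cs,P(123,-4,tr))-[190,180])*3.4)
E
```

```text
120 [[176.18500217 175.92217824]] [[529.42404716 245.06449102]]
130 [[175.93885896 162.94560792]] [[546.78935134 251.44979855]]
135 [[175.81501967 156.48015692]] [[555.51622042 254.65748377]]
140 [[175.69067495 150.02999669]] [[564.27244781 257.87513145]]
```

```bash
cat >> h.py <<'E'
def G(phi,psi,y=0,r=70,back=0):
    "TCP with grasp point at radius r angle phi, tool tilt psi, drawn back"
    c,s=np.cos(np.radians(psi)),np.sin(np.radians(psi)); d=c*n+s*t
    f,g=np.cos(np.radians(phi)),np.sin(np.radians(phi))
    return s2w(pose,ax+r*(f*n+g*t)+(back-19)*d+y*yv)[0], Rphi(psi)
E
python3 - <<'E'
from h import *
p,R=cur()
plan([(P(180,-5,145),R,3),(*G(-25,-10,0,70,80),5)])
E
```

```text
3 max [0.001 0.    0.023 0.    0.    0.   ]
[[-0.001,-0.0,-0.022,0.0,0.0,0.0],[-0.001,-0.0,-0.023,0.0,0.0,0.0],[-0.001,-0.0,-0.022,0.0,0.0,0.0]]
err [-0.4 -0.  -0.3] [0. 0. 0.]
5 max [0.029 0.009 0.012 2.    0.    0.   ]
[[-0.029,-0.007,0.011,-2.0,0.0,0.0],[-0.029,-0.007,0.012,-2.0,0.0,0.0],[-0.029,-0.008,0.011,-2.0,0.0,0.0],[-0.029,-0.008,0.01,-2.0,0.0,0.0],[-0.029,-0.009,0.011,-2.0,0.0,0.0]]
err [-0.3  0.3  0.3] [-0.2  0.2  0. ]
```

>>> {"method": "move_arm", "body": {
  "motion": [
    [-0.002,0,-0.022,0,0,0],
    [0,0,-0.023,0,0,0],
    [0,0,-0.022,0,0,0],
    [-0.029,-0.007,0.011,-2,0,0],
    [-0.029,-0.007,0.012,-2,0,0],
    [-0.029,-0.008,0.011,-2,0,0],
    [-0.029,-0.008,0.01,-2,0,0],
    [-0.03,-0.009,0.011,-2,0,0],
    [0,0,0,0,0,0]
  ],
  "hand": 0.25
}}

```text
clock: 8.05
tool_pos: [572.6, 67.6, 187.7]
orientation: [2.272, 0.006, -0.025]
contact_force: [-0.6, -0.2, 0.4]
gripper_width: 53.0
```

```bash
python3 - <<'E'
from h import *
st()
for k in ["top","side"]:
    c=manip.camera(k); cv2.imwrite(f"pics/{k}4.png",cv2.resize(c["img"][90:250,270:410] if k=="top" else c["img"][180:340,190:420],None,fx=3.4,fy=3.4,interpolation=cv2.INTER_CUBIC))
    a=np.radians(np.arange(0,360,5)); 
    o=c["img"].copy()
    for y in (-12,12):
        q=proj(c,s2w(pose,np.column_stack([80*np.sin(a),0*a+y,120+80*np.cos(a)])))
        cv2.polylines(o,[np.round(q*16).astype(np.int32)],True,(0,255,0),1,cv2.LINE_AA,4)
    q=proj(c,cur()[0])[0]; cv2.circle(o,(int(q[0]),int(q[1])),2,(255,0,255),-1)
    cv2.imwrite(f"pics/{k}4o.png",cv2.resize(o[90:250,270:410] if k=="top" else o[180:340,190:420],None,fx=3.4,fy=3.4,interpolation=cv2.INTER_CUBIC))
    print(manip.look_for(c,"mark"))
plan([(*G(-25,-10,0,70,0),4)])
E
```

```text
t 8.05 stand [-111.1   -1.8  187.7] n 123.3 t -41.6 F [-0.6 -0.2  0.4] w 53.0 q [ 0.42  0.54  1.65 -0.76  1.47  0.74]
[]
[{'bbox': [200.3, 241.6, 110.4, 64.5], 'confidence': 0.87}]
4 max [0.001 0.    0.021 0.5   0.    0.   ]
[[-0.001,-0.0,0.02,-0.0,0.0,-0.0],[-0.0,-0.0,0.021,-0.0,0.0,-0.0],[-0.001,-0.0,0.02,-0.0,0.0,-0.0],[-0.0,-0.0,0.02,-0.5,0.0,-0.0]]
err [-0.3 -0.2 -0.4] [ 0.2  0.  -0.1]
```

View pics/top4o.png

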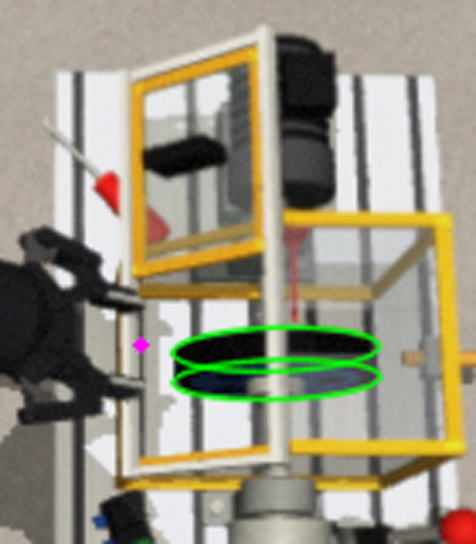

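View pics/side4o.png

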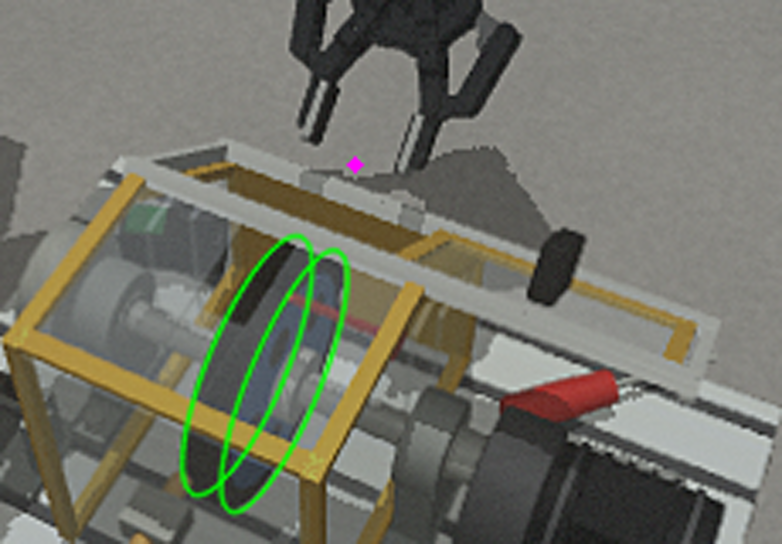

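View pics/top4.png

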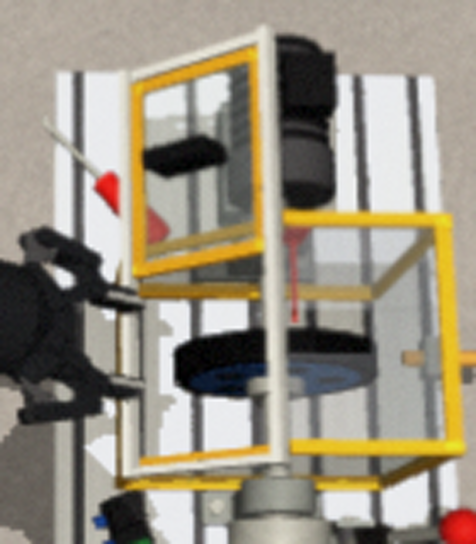

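>>> {"method": "move_arm", "body": {
  "motion": [
    [0.001,0,0.02,0,0,0],
    [0.001,0,0.02,0,0,0],
    [0,0,0.02,0,0,0],
    [0,0,0.02,0,0,0],
    [0,0,0,0,0,0]
  ]
}}

```text
clock: 8.88
tool_pos: [573.2, 3.4, 135.0]
orientation: [2.271, 0.006, -0.029]
contact_force: [-0.1, 0.8, 0.1]
gripper_width: 53.3
```

>>> {"method": "move_arm", "body": {
  "motion": [
    [0,0,0,0,0,0],
    [0,0,0,0,0,0],
    [0,0,0,0,0,0]
  ],
  "hand": -1
}}

```text
clock: 9.25
tool_pos: [572.2, 6.2, 137.1]
orientation: [2.272, 0.006, -0.031]
contact_force: [-7.2, 2.2, 1.3]
gripper_width: 23.2
```

```bash
python3 - <<'E'
from h import *
st()
k="side"
c=manip.camera(k); cv2.imwrite(f"pics/{k}5.png",cv2.resize(c["img"][180:340,190:420],None,fx=3.4,fy=3.4,interpolation=cv2.INTER_CUBIC))
s=manip.sense();print(s["moment"])
plan([(*G(a,a*.4,-.2),1) for a in np.linspace(-25,25,8)[1:]])
E
```

```text
t 9.25 stand [-49.8  -0.7 137.1] n 45.1 t -27.2 F [-7.2  2.2  1.3] w 23.2 q [ 0.34  0.57  1.72 -0.82  1.35  0.77]
[ 0.26737007  0.47571994 -0.76756059]
1 max [0.0e+00 8.0e-03 1.0e-03 2.5e+00 5.0e-01 0.0e+00]
[[0.0,0.008,-0.001,2.5,0.5,0.0]]
err [ 0.5 -0.   0.5] [ 0.2 -0.   0. ]
1 max [0.e+00 8.e-03 1.e-03 3.e+00 0.e+00 0.e+00]
[[0.0,0.008,-0.001,3.0,-0.0,0.0]]
err [0.5 0.2 0.4] [ 0. -0.  0.]
1 max [0.e+00 8.e-03 1.e-03 3.e+00 0.e+00 0.e+00]
[[0.0,0.008,-0.001,3.0,-0.0,0.0]]
err [ 0.5  0.  -0.2] [-0.1 -0.   0. ]
1 max [0.    0.008 0.    3.    0.    0.   ]
[[0.0,0.008,0.0,3.0,-0.0,0.0]]
err [ 0.5  0.1 -0.5] [-0.2  0.   0. ]
1 max [0.0e+00 7.0e-03 1.0e-03 2.5e+00 0.0e+00 0.0e+00]
[[0.0,0.007,0.001,2.5,0.0,0.0]]
err [ 0.5 -0.4  0.1] [0.1 0.  0. ]
1 max [0.e+00 8.e-03 2.e-03 3.e+00 0.e+00 0.e+00]
[[0.0,0.008,0.002,3.0,0.0,0.0]]
err [0.5 0.2 0.3] [-0.  0.  0.]
1 max [0.e+00 7.e-03 2.e-03 3.e+00 0.e+00 0.e+00]
[[0.0,0.007,0.002,3.0,0.0,0.0]]
err [ 0.5 -0.3  0.5] [-0.2  0.   0. ]
```

View pics/side5.png

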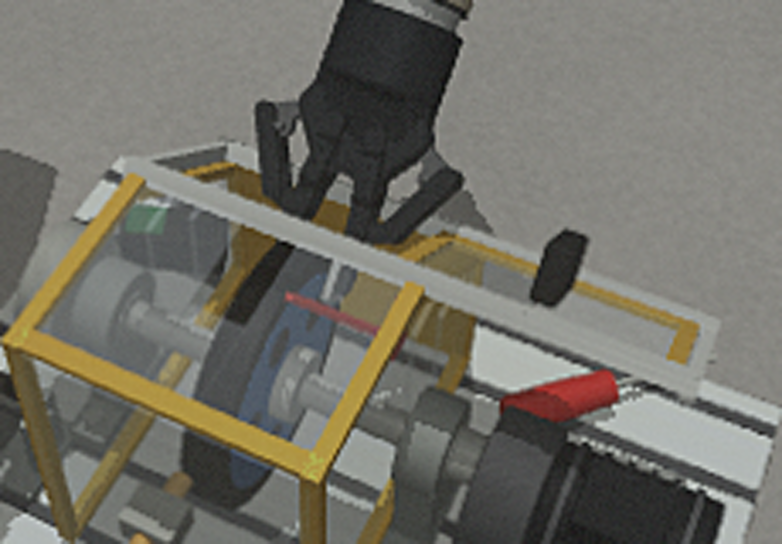

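>>> {"method": "move_arm", "body": {
  "motion": [
    [0,0.008,-0.001,2.5,0,0],
    [0,0.008,-0.001,3,0,0],
    [0,0.008,-0.001,3,0,0],
    [0,0.008,0,3,0,0],
    [0,0.007,0.001,2.5,0,0],
    [0,0.008,0.002,3,0,0],
    [0,0.007,0.002,3,0,0],
    [0,0,0,0,0,0]
  ]
}}

```text
clock: 10.3
tool_pos: [571.3, -32.6, 170.4]
orientation: [2.628, 0.006, -0.03]
contact_force: [-8.3, 7.9, 4.3]
gripper_width: 22.9
```

```bash
python3 - <<'E'
from h import *
st(); print(manip.sense()["moment"])
for k in ["top","side"]:
    c=manip.camera(k); cv2.imwrite(f"pics/{k}6.png",cv2.resize(c["img"][90:250,270:410] if k=="top" else c["img"][180:340,190:420],None,fx=3.4,fy=3.4,interpolation=cv2.INTER_CUBIC))
E
```

```text
t 10.3 stand [-10.9  -0.6 170.4] n 45.6 t 24.0 F [-8.3  7.9  4.3] w 22.9 q [ 0.14  0.36  1.79 -0.56  1.15  0.44]
[ 1.52083768  0.76740941 -0.31758707]
```

View pics/top6.png

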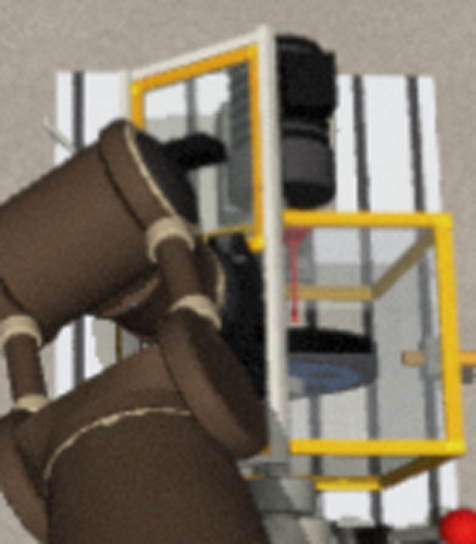

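View pics/side6.png

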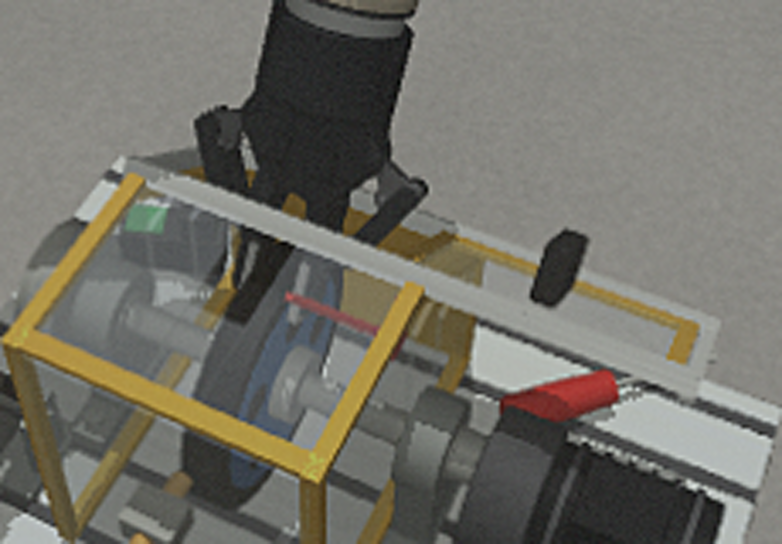

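```bash
python3 - <<'E'
from h import *
plan([(*G(a,a*.4,-1),1) for a in np.linspace(25,-26,6)[1:]])
E
```

```text
1 max [0.0e+00 8.0e-03 2.0e-03 4.5e+00 5.0e-01 0.0e+00]
[[-0.0,-0.008,-0.002,-4.5,0.5,-0.0]]
err [-0.4  0.2 -0.5] [-0.1 -0.  -0.1]
1 max [0.0e+00 1.2e-02 1.0e-03 4.0e+00 0.0e+00 0.0e+00]
[[-0.0,-0.012,-0.001,-4.0,-0.0,-0.0]]
err [-0.4 -0.7 -0.1] [-0.2 -0.  -0.1]
1 max [0.0e+00 1.1e-02 1.0e-03 4.0e+00 0.0e+00 0.0e+00]
[[-0.0,-0.011,0.001,-4.0,-0.0,-0.0]]
err [-0.4 -0.3  0.2] [-0.2 -0.  -0.1]
1 max [0.0e+00 1.1e-02 2.0e-03 4.5e+00 0.0e+00 0.0e+00]
[[-0.0,-0.011,0.002,-4.5,-0.0,-0.0]]
err [-0.4 -0.2  0.4] [ 0.2 -0.  -0.1]
1 max [0.e+00 1.e-02 3.e-03 4.e+00 0.e+00 0.e+00]
[[-0.0,-0.01,0.003,-4.0,-0.0,-0.0]]
err [-0.4  0.2 -0.2] [ 0.1 -0.  -0.1]
```

>>> {"method": "move_arm", "body": {
  "motion": [
    [0,0,0,0,0,0],
    [0,0,0,0,0,0],
    [0,-0.011,-0.002,-4,0,0],
    [0,-0.011,-0.001,-4,0,0],
    [0,-0.011,0.001,-4,0,0],
    [0,-0.011,0.002,-4.5,0,0],
    [0,-0.01,0.002,-4,0,0],
    [0,0,0,0,0,0]
  ],
  "hand": 0
}}

```text
clock: 11.4
tool_pos: [574.4, 6.0, 134.7]
orientation: [2.263, 0.006, -0.025]
contact_force: [-0.9, -0.0, 0.7]
gripper_width: 42.6
```

```bash
python3 - <<'E'
from h import *
st()
for k in ["top","side"]:
    c=manip.camera(k); cv2.imwrite(f"pics/{k}7.png",cv2.resize(c["img"][90:250,270:410] if k=="top" else c["img"][180:340,190:420],None,fx=3.4,fy=3.4,interpolation=cv2.INTER_CUBIC))
plan([(*G(-26,-10,-1),1)])
E
```

```text
t 11.4 stand [-49.6   1.5 134.7] n 43.1 t -28.5 F [-0.9 -0.   0.7] w 42.6 q [ 0.34  0.58  1.72 -0.83  1.35  0.77]
1 max [0.003 0.001 0.    0.5   0.    0.   ]
[[-0.003,-0.001,-0.0,0.5,0.0,0.0]]
err [-0.4  0.   0.3] [-0.2  0.2  0. ]
```

View pics/top7.png

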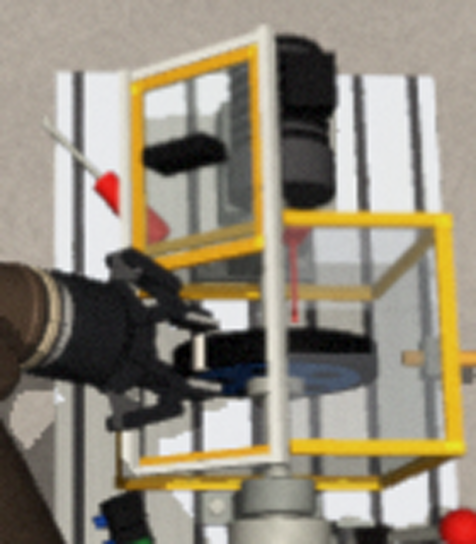

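View pics/side7.png

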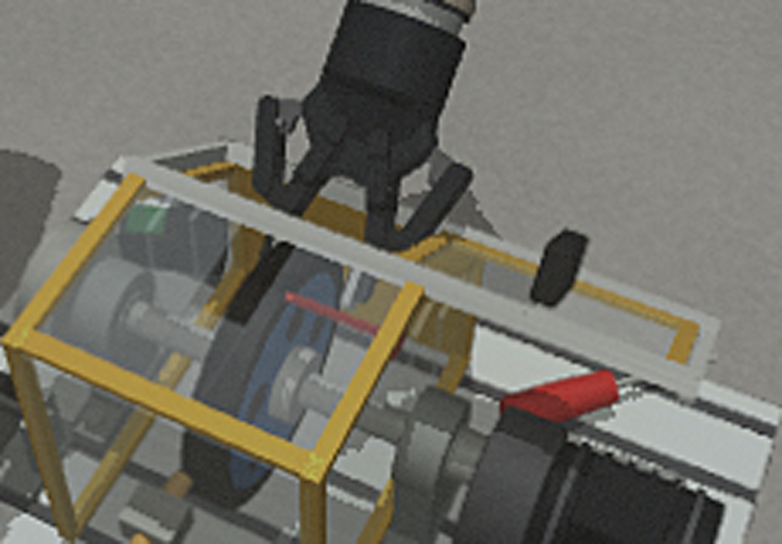

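```bash
cat >> h.py <<'E'
def markpix(c,th,y=0):
    th=np.radians(np.atleast_1d(th)); return proj(c,s2w(pose,np.column_stack([80*np.sin(th),0*th+y,120+80*np.cos(th)])))
E
python3 - <<'E'
from h import *
c=manip.camera("top")
for a in range(-90,5,5): print(a,np.round((markpix(c,a)[0]-[270,90])*3.4,1))
E
```

```text
-90 [172.  363.8]
-85 [173.4 362. ]
-80 [175.5 360.1]
-75 [178.5 358.3]
-70 [182.2 356.5]
-65 [186.7 354.7]
-60 [192. 353.]
-55 [197.9 351.3]
-50 [204.5 349.8]
-45 [211.8 348.3]
-40 [219.6 347. ]
-35 [227.9 345.8]
-30 [236.7 344.7]
-25 [245.8 343.8]
-20 [255.2 343.1]
-15 [264.8 342.5]
-10 [274.5 342.1]
-5 [284.2 341.9]
0 [293.8 341.9]
```

>>> {"method": "move_arm", "body": {
  "motion": [
    [-0.002,0,0,0,0,0],
    [0,0,0,0,0,0],
    [0,0,0,0,0,0],
    [0,0.008,-0.001,2.5,0,0],
    [0,0.008,-0.001,3,0,0],
    [0,0.008,-0.001,3,0,0],
    [0,0.008,0,3,0,0],
    [0,0.007,0.001,2.5,0,0],
    [0,0.008,0.002,3,0,0],
    [0,0.008,0.003,3,0,0],
    [0,0.003,0.001,1,0,0],
    [0,0,0,0,0,0]
  ],
  "hand": -1
}}

```text
clock: 13.05
tool_pos: [571.4, -34.5, 170.0]
orientation: [2.641, 0.001, -0.027]
contact_force: [-3.6, 19.1, 1.8]
gripper_width: 23.0
```

```bash
python3 - <<'E'
from h import *
st(); print(manip.sense()["moment"])
for k in ["top","side"]:
    c=manip.camera(k); cv2.imwrite(f"pics/{k}8.png",cv2.resize(c["img"][150:230,310:410] if k=="top" else c["img"][220:320,230:330],None,fx=6,fy=6,interpolation=cv2.INTER_CUBIC))
    o=[150,310] if k=="top" else [220,230]
    for a in (-10,-5,0,5,10): print(k,a,np.round((markpix(c,a)[0]-o[::-1])*6,1))
    print(np.round((proj(c,s2w(pose,[0,14,205]))[0]-o[::-1])*6))
E
```

```text
t 13.05 stand [ -9.1  -0.6 170. ] n 44.2 t 25.2 F [-3.6 19.1  1.8] w 23.0 q [ 0.13  0.35  1.8  -0.55  1.14  0.43]
[ 1.88054715  0.5750259  -0.03025688]
top -10 [244.4 243.8]
top -5 [261.5 243.4]
top 0 [278.4 243.4]
top 5 [295.1 243.7]
top 10 [311.2 244.3]
[280. 207.]
side -10 [246.9 240.8]
side -5 [236.5 255.4]
side 0 [225.9 271.4]
side 5 [215.3 288.8]
side 10 [204.8 307.5]
[267. 278.]
```

View pics/top8.png

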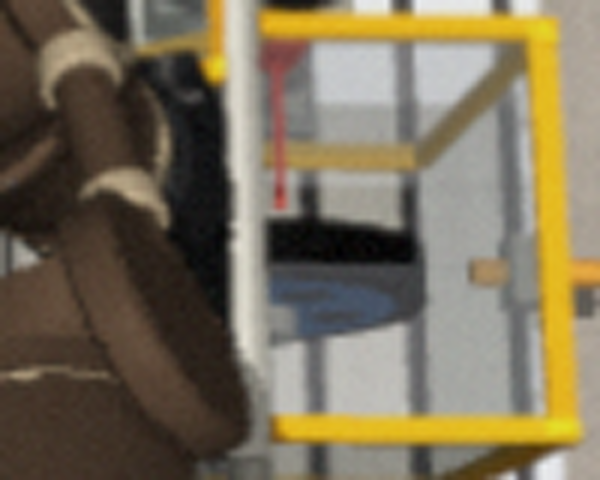

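View pics/side8.png

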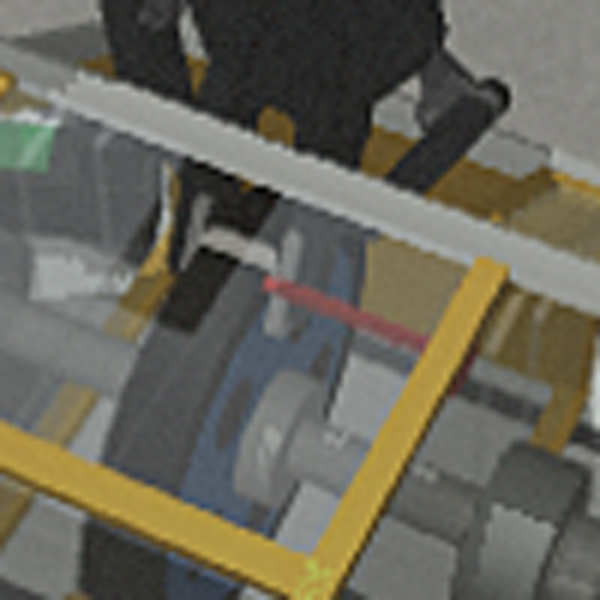

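>>> {"method": "move_arm", "body": {
  "motion": [
    [0,0,0,0,0,0],
    [0,0,0,0,0,0],
    [0,-0.013,-0.003,-4,0,0],
    [0,-0.012,-0.001,-4,0,0],
    [0,-0.011,0.001,-4,0,0],
    [0,0,0,0,0,0]
  ],
  "hand": 0
}}

```text
clock: 13.9
tool_pos: [572.0, -7.7, 152.4]
orientation: [2.421, 0.005, -0.025]
contact_force: [-0.4, 0.3, -0.4]
gripper_width: 42.5
```

```bash
cat >> h.py <<'E'
def snap(i):
  for k in ["top","side"]:
    c=manip.camera(k); cv2.imwrite(f"pics/{k}{i}.png",cv2.resize(c["img"][150:230,310:410] if k=="top" else c["img"][220:320,230:330],None,fx=6,fy=6,interpolation=cv2.INTER_CUBIC))
    o=[150,310] if k=="top" else [220,230]
    for a in (-10,-5,0,5,10): print(k,a,*[np.round((markpix(c,a,y)[0]-o[::-1])*6,1) for y in (-12,0,12)])
    print("ptr",np.round((proj(c,s2w(pose,[0,14,205]))[0]-o[::-1])*6))
E
python3 - <<'E'
from h import *
st(); snap(9)
p=manip.sense()["tool_pos"]
plan([(*G(0,0,-1),1)])
E
```

```text
t 13.9 stand [-35.9  -0.6 152.4] n 47.9 t -6.6 F [-0.4  0.3 -0.4] w 42.5 q [ 0.26  0.47  1.76 -0.73  1.25  0.65]
top -10 [245.2 272.3] [244.4 243.8] [243.5 215.4]
top -5 [262.3 272. ] [261.5 243.4] [260.6 215. ]
top 0 [279.3 272. ] [278.4 243.4] [277.5 215. ]
top 5 [296.  272.2] [295.1 243.7] [294.1 215.3]
top 10 [312.2 272.8] [311.2 244.3] [310.3 216. ]
ptr [280. 207.]
side -10 [212.5 227. ] [246.9 240.8] [281.6 254.7]
side -5 [201.9 241.4] [236.5 255.4] [271.4 269.4]
side 0 [191.2 257.3] [225.9 271.4] [261.  285.6]
side 5 [180.5 274.6] [215.3 288.8] [250.5 303.2]
side 10 [169.8 293. ] [204.8 307.5] [240.1 322. ]
ptr [267. 278.]
1 max [1.0e-03 5.0e-03 2.0e-03 1.5e+00 0.0e+00 0.0e+00]
[[-0.001,0.005,-0.002,1.5,0.0,0.0]]
err [-0.2  0.4  0.2] [-0.2  0.2 -0. ]
```

View pics/top9.png

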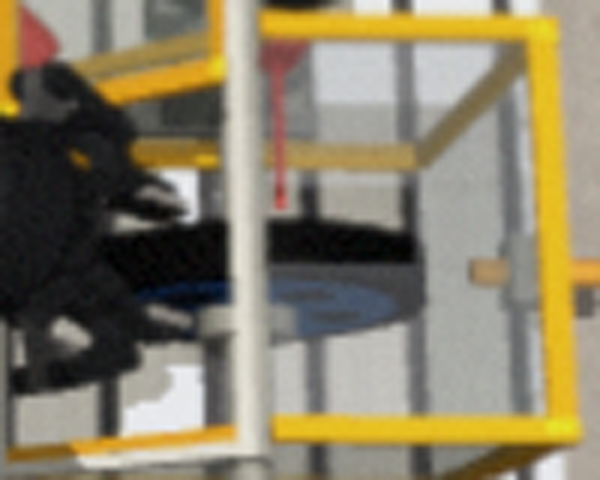

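View pics/side9.png

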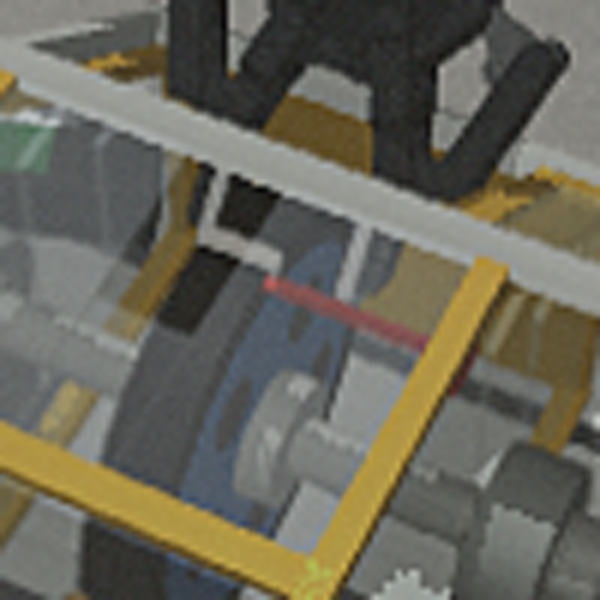

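>>> {"method": "move_arm", "body": {
  "motion": [
    [0,0,0,0,0,0],
    [0,0,0,0,0,0],
    [0,0,0,0,0,0],
    [0,0.002,0,2.7,0,0],
    [0,0.002,0,2.7,0,0],
    [0,0.003,0,2.7,0,0],
    [0,0,0,0,0,0],
    [0,0,0,0,0,0]
  ],
  "hand": -1
}}

```text
clock: 15.0
tool_pos: [571.8, -14.1, 159.4]
orientation: [2.562, 0.003, -0.029]
contact_force: [-4.7, 4.1, 6.0]
gripper_width: 23.0
```

```bash
python3 - <<'E'
from h import *
st(); snap(10)
E
```

```text
t 15.0 stand [-29.5  -0.6 159.4] n 49.1 t 2.8 F [-4.7  4.1  6. ] w 23.0 q [ 0.2   0.4   1.78 -0.61  1.18  0.53]
top -10 [245.2 272.3] [244.4 243.8] [243.5 215.4]
top -5 [262.3 272. ] [261.5 243.4] [260.6 215. ]
top 0 [279.3 272. ] [278.4 243.4] [277.5 215. ]
top 5 [296.  272.2] [295.1 243.7] [294.1 215.3]
top 10 [312.2 272.8] [311.2 244.3] [310.3 216. ]
ptr [280. 207.]
side -10 [212.5 227. ] [246.9 240.8] [281.6 254.7]
side -5 [201.9 241.4] [236.5 255.4] [271.4 269.4]
side 0 [191.2 257.3] [225.9 271.4] [261.  285.6]
side 5 [180.5 274.6] [215.3 288.8] [250.5 303.2]
side 10 [169.8 293. ] [204.8 307.5] [240.1 322. ]
ptr [267. 278.]
```

View pics/top10.png

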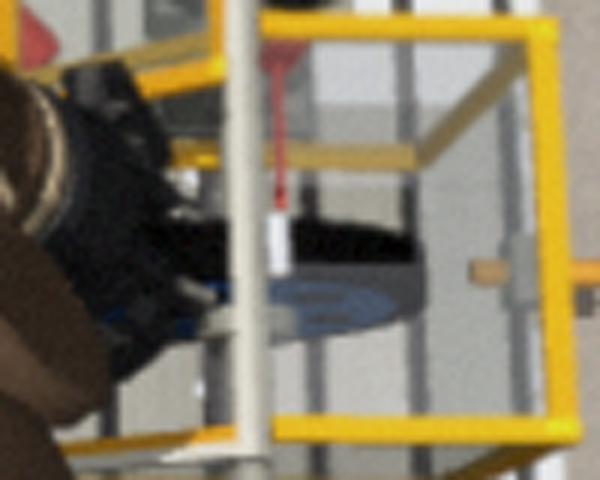

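View pics/side10.png

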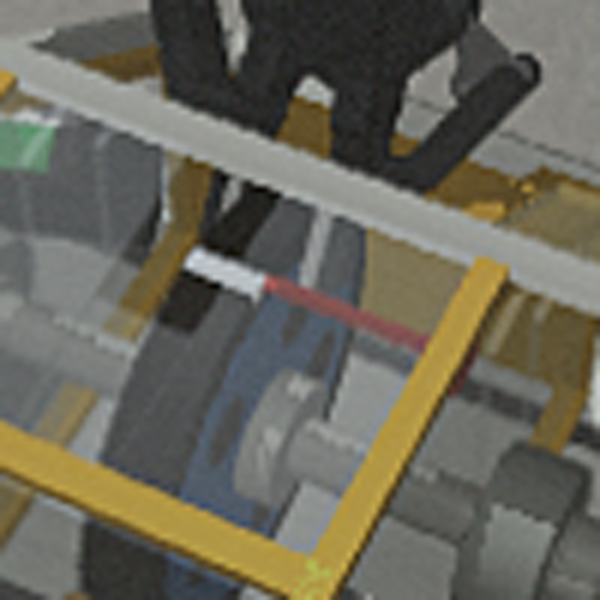

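>>> {"method": "move_arm", "body": {
  "motion": [
    [0,0,0,0,0,0],
    [0,0,0,0,0,0],
    [0,0,-0.02,0,0,0],
    [0,0,-0.03,0,0,0],
    [0,0,-0.04,0,0,0],
    [0,0,-0.04,0,0,0],
    [0,0,-0.02,0,0,0]
  ],
  "hand": 0
}}

```text
clock: 15.98
tool_pos: [576.4, 70.1, 287.0]
orientation: [2.564, -0.002, -0.025]
contact_force: [0.1, -0.0, -0.3]
gripper_width: 42.7
```

```bash
python3 - <<'E'
from h import *
st(); snap(11)
c=manip.camera("side");cv2.imwrite("pics/side11b.png",c["img"])
E
```

```text
t 15.975 stand [-113.8    1.9  287. ] n 201.1 t 20.3 F [ 0.1 -0.  -0.3] w 42.7 q [ 0.33  0.31  1.62 -0.54  1.45  0.49]
top -10 [245.2 272.3] [244.4 243.8] [243.5 215.4]
top -5 [262.3 272. ] [261.5 243.4] [260.6 215. ]
top 0 [279.3 272. ] [278.4 243.4] [277.5 215. ]
top 5 [296.  272.2] [295.1 243.7] [294.1 215.3]
top 10 [312.2 272.8] [311.2 244.3] [310.3 216. ]
ptr [280. 207.]
side -10 [212.5 227. ] [246.9 240.8] [281.6 254.7]
side -5 [201.9 241.4] [236.5 255.4] [271.4 269.4]
side 0 [191.2 257.3] [225.9 271.4] [261.  285.6]
side 5 [180.5 274.6] [215.3 288.8] [250.5 303.2]
side 10 [169.8 293. ] [204.8 307.5] [240.1 322. ]
ptr [267. 278.]
```

View pics/top11.png

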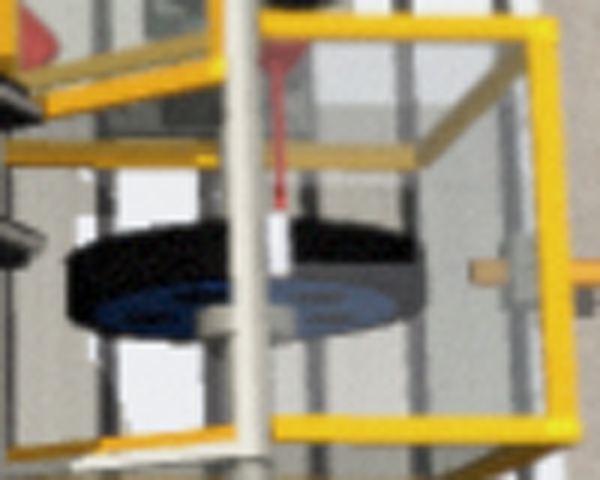

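View pics/side11.png

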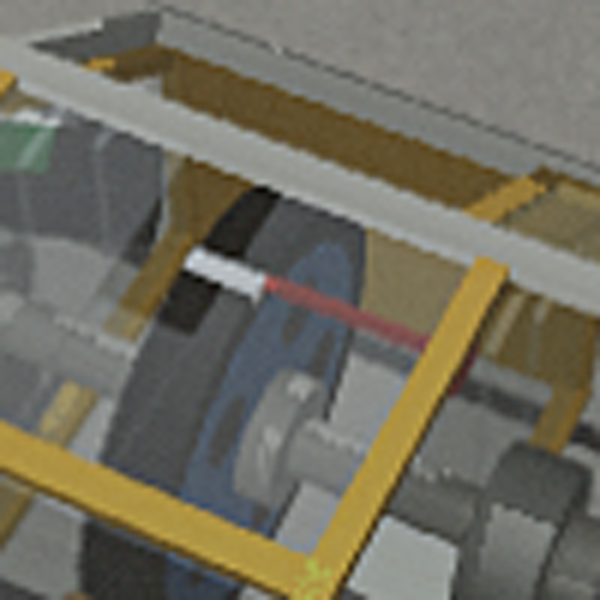

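View pics/side11b.png

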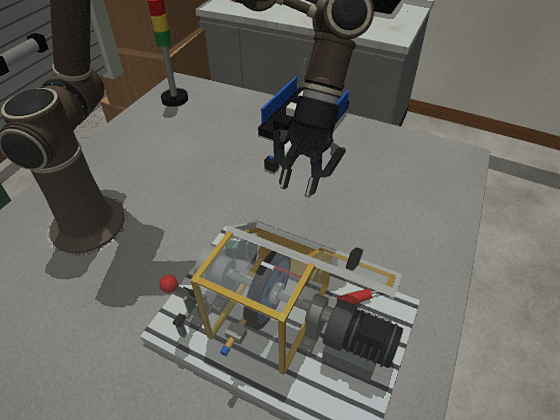

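```bash
python3 - <<'E'
from h import *
z=np.array([0,0,-1.]); x=vw(yv); Q=np.column_stack([x,np.cross(z,x),z])
p,R=cur()
w=lambda x,y,z:s2w(pose,[x,y,z])[0]
plan([(p+[-20,-20,90],R,3),(w(165,-136,330),Q,9),(w(165,-136,196),Q,4)])
for x in (165,135,80): print(w(x,-136,196))
E
```

```text
3 max [0.007 0.022 0.022 0.    0.    0.   ]
[[-0.007,0.022,-0.021,0.0,0.0,0.0],[-0.006,0.022,-0.022,0.0,0.0,0.0],[-0.007,0.022,-0.021,0.0,0.0,0.0]]
err [ 0.5 -0.3  0.3] [0. 0. 0.]
9 max [0.013 0.028 0.02  4.    0.    0.   ]
[[-0.013,0.021,0.02,3.5,0.0,-0.0],[-0.013,0.023,0.018,4.0,0.0,-0.0],[-0.013,0.023,0.017,3.5,0.0,-0.0],[-0.013,0.025,0.015,3.5,0.0,-0.0],[-0.013,0.026,0.014,4.0,0.0,-0.0],[-0.013,0.026,0.012,3.5,0.0,-0.0],[-0.013,0.027,0.011,4.0,0.0,-0.0],[-0.013,0.028,0.008,3.5,0.0,-0.0],[-0.013,0.028,0.007,3.5,0.0,-0.0]]
err [ 0.4 -0.1  0.3] [ 0.2  0.  -0.1]
4 max [0.    0.    0.034 0.    0.    0.   ]
[[0.0,-0.0,0.033,0.0,0.0,-0.0],[0.0,-0.0,0.034,0.0,0.0,-0.0],[0.0,-0.0,0.033,0.0,0.0,-0.0],[0.0,-0.0,0.034,0.0,0.0,-0.0]]
err [0.5 0.3 0.3] [ 0.2  0.  -0.1]
[ 431.68360503 -205.18089031  196.        ]
[ 432.4185009  -175.18989286  196.        ]
[ 433.76580998 -120.20639754  196.        ]
```

>>> {"method": "move_arm", "body": {
  "motion": [
    [-0.007,0.022,-0.021,0,0,0],
    [-0.006,0.022,-0.022,0,0,0],
    [-0.007,0.022,-0.021,0,0,0],
    [-0.013,0.021,0.02,3.5,0,0],
    [-0.013,0.023,0.018,4,0,0],
    [-0.013,0.023,0.017,3.5,0,0],
    [-0.013,0.025,0.015,3.5,0,0],
    [-0.013,0.026,0.014,4,0,0],
    [-0.013,0.026,0.012,3.5,0,0],
    [-0.013,0.027,0.011,4,0,0],
    [-0.013,0.028,0.008,3.5,0,0],
    [-0.013,0.028,0.007,3.5,0,0],
    [0,0,0,0,0,0]
  ],
  "hand": -1
}}

```text
clock: 17.75
tool_pos: [428.0, -207.9, 326.7]
orientation: [3.14, 0.007, -0.033]
contact_force: [-0.1, 0.2, -0.7]
gripper_width: -0.2
```

```bash
python3 - <<'E'
from h import *
st()
z=np.array([0,0,-1.]); x=vw(yv); Q=np.column_stack([x,np.cross(z,x),z])
w=lambda x,y,z:s2w(pose,[x,y,z])[0]
plan([(w(165,-136,196),Q,4)])
for k in ["top","side"]:
    c=manip.camera(k); cv2.imwrite(f"pics/{k}12.png",cv2.resize(c["img"][180:300,320:460] if k=="top" else c["img"][180:360,100:300],None,fx=4 if k=="side" else 5,fy=4 if k=="side" else 5,interpolation=cv2.INTER_CUBIC))
E
```

```text
t 17.75 stand [ 167.9 -139.6  326.7] n 50.4 t 261.5 F [-0.1  0.2 -0.7] w -0.2 q [-0.54 -0.06  1.85 -0.01  1.35 -0.51]
4 max [0.001 0.001 0.033 0.    0.5   0.5  ]
[[0.001,-0.001,0.033,0.0,0.0,-0.0],[0.001,-0.001,0.032,0.0,0.0,-0.5],[0.001,-0.0,0.033,0.0,0.5,0.0],[0.001,-0.001,0.033,0.0,-0.0,-0.0]]
err [0.2 0.1 0.3] [ 0.1 -0.1 -0. ]
```

View pics/top12.png

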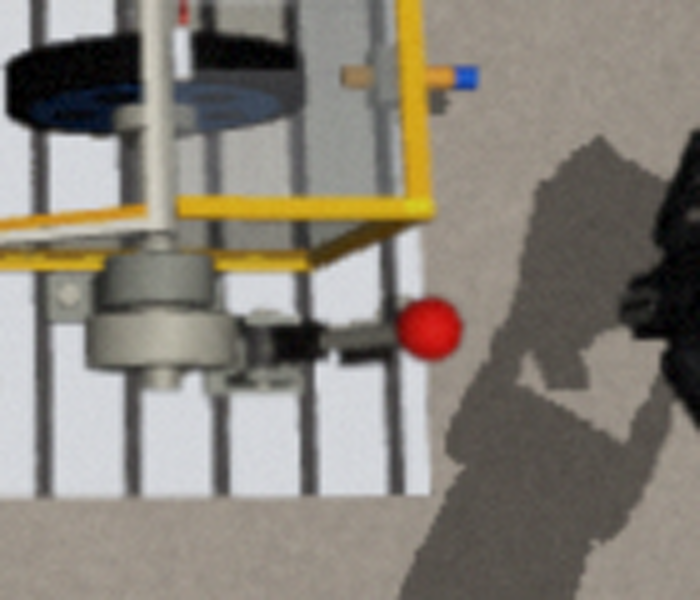

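View pics/side12.png

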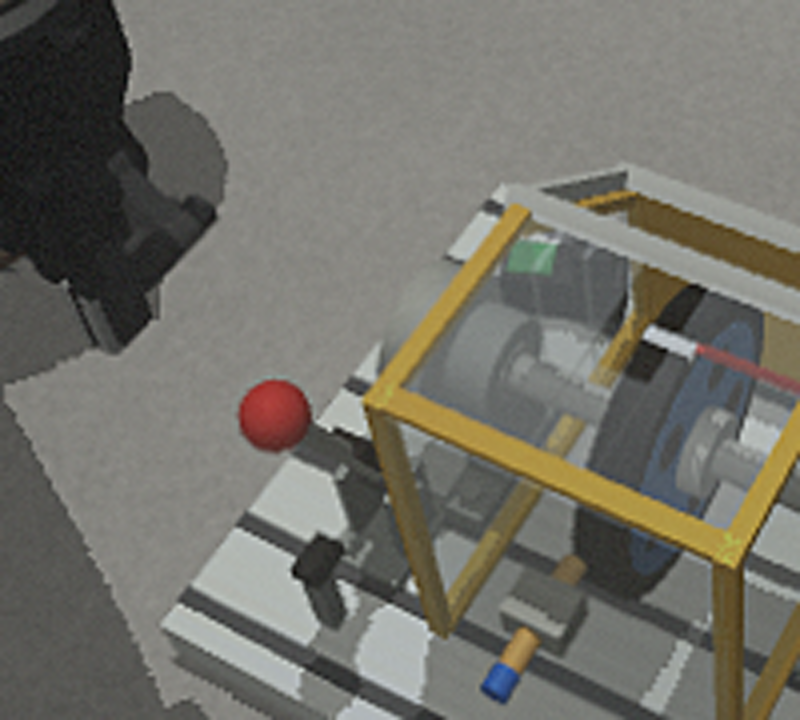

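>>> {"method": "move_arm", "body": {
  "motion": [
    [0.001,-0.001,0.033,0,0,0],
    [0.001,-0.001,0.033,0,0,0],
    [0.001,0,0.033,0,0,0],
    [0.001,0,0.032,0,0,0],
    [0,-0.015,0,0,0,0],
    [0,-0.008,0,0,0,0],
    [0,-0.008,0,0,0,0],
    [0,-0.008,0,0,0,0],
    [0,-0.008,0,0,0,0],
    [0,-0.008,0,0,0,0],
    [0,-0.008,0,0,0,0],
    [0,-0.007,0,0,0,0],
    [0,-0.005,0,0,0,0],
    [0,-0.005,0,0,0,0],
    [0,-0.005,0,0,0,0],
    [0,0,0,0,0,0]
  ]
}}

```text
clock: 19.85
tool_pos: [436.6, -118.9, 198.0]
orientation: [3.138, 0.003, -0.026]
contact_force: [0.1, -1.3, 0.1]
gripper_width: 0.0
```

```bash
cat >> h.py <<'E'
def snap2(i):
  for k in ["top","side"]:
    c=manip.camera(k); cv2.imwrite(f"pics/{k}{i}.png",cv2.resize(c["img"][180:300,320:460] if k=="top" else c["img"][180:360,100:300],None,fx=4 if k=="side" else 5,fy=4 if k=="side" else 5,interpolation=cv2.INTER_CUBIC))
E
python3 - <<'E'
from h import *
st();snap2(13)
E
```

```text
t 19.85 stand [  78.6 -133.2  198. ] n 9.2 t 110.4 F [ 0.1 -1.3  0.1] w 0.0 q [-0.36  0.01  2.05 -0.    1.08 -0.33]
```

View pics/top13.png

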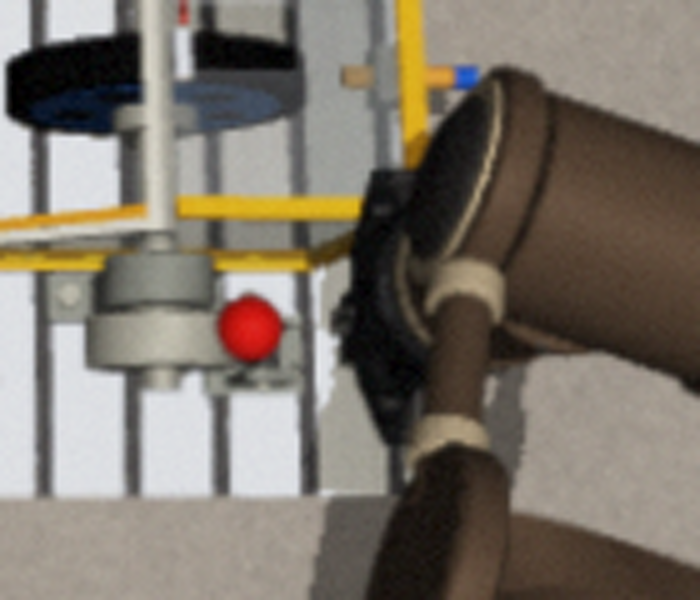

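View pics/side13.png

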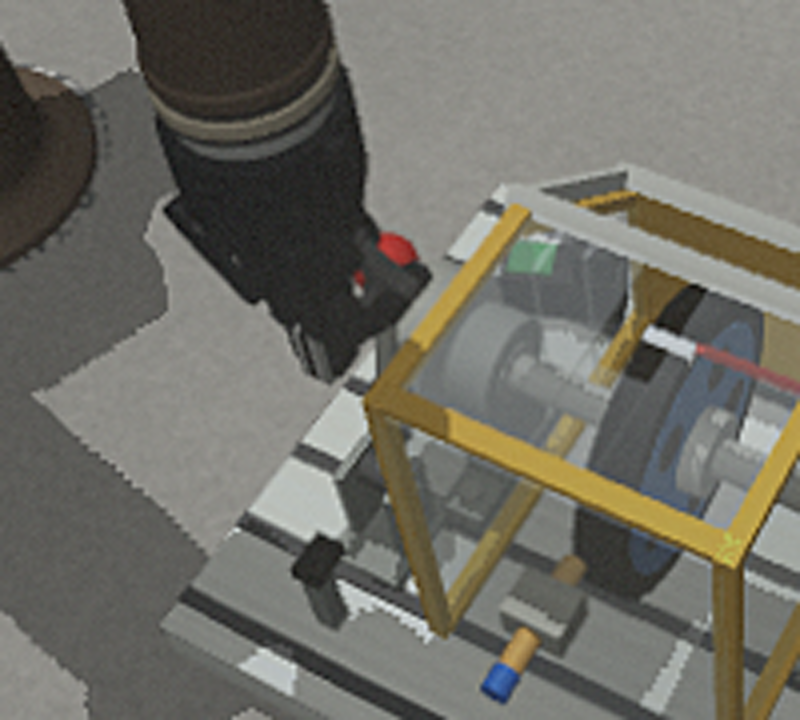

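```bash
python3 - <<'E'
from h import *
c=manip.camera("top")
for b in (.4,0,-.1,-.2,-.3,-.35): print(b,(proj(c,s2w(pose,[63+135*np.sin(b),-136,80+135*np.cos(b)]))[0]-[320,180])*5)
img=c["img"].astype(int); m=(img[...,2]>130)&(img[...,1]<70)&(img[...,0]<70); m[:, :350]=0; ys,xs=np.nonzero(m[230:262,350:420]); print((xs.mean()+30)*5,(ys.mean()+50)*5)
E
```

```text
0.4 [427.94824829 327.84336423]
0 [327.06776623 325.99369737]
-0.1 [298.84753093 326.11202033]
-0.2 [270.19727952 326.46461304]
-0.3 [241.52684828 327.0454155 ]
-0.35 [227.31159619 327.41845065]
248.11403508771932 326.0526315789474
```

```bash
python3 - <<'E'
from h import *
p,R=cur()
plan([(p+[0,-50,20],R,2),(p+[20,-30,210],R,4),(P(220,-4,137),Rphi(0),11),(P(113,-4,137),Rphi(0),5)])
E
```

```text
2 max [0.001 0.025 0.01  0.    0.    0.   ]
[[0.001,0.025,-0.01,0.0,0.0,0.0],[0.0,0.025,-0.01,0.0,0.0,0.0]]
err [ 0.3 -0.1 -0.2] [0. 0. 0.]
4 max [0.005 0.005 0.048 0.    0.    0.   ]
[[0.005,-0.005,-0.047,0.0,0.0,0.0],[0.005,-0.005,-0.048,0.0,0.0,0.0],[0.004,-0.005,-0.047,0.0,0.0,0.0],[0.005,-0.005,-0.048,0.0,0.0,0.0]]
err [ 0.3 -0.2 -0.1] [0. 0. 0.]
11 max [0.023 0.026 0.011 4.    0.    0.   ]
[[0.023,-0.023,0.011,-3.5,0.0,-0.0],[0.022,-0.024,0.009,-3.5,0.0,-0.0],[0.023,-0.024,0.009,-4.0,0.0,-0.0],[0.023,-0.025,0.006,-3.5,0.0,-0.0],[0.022,-0.025,0.005,-3.5,0.0,-0.0],[0.023,-0.025,0.003,-3.5,0.0,-0.0],[0.023,-0.026,0.002,-4.0,0.0,-0.0],[0.022,-0.025,-0.0,-3.5,0.0,-0.0],[0.023,-0.026,-0.002,-3.5,0.0,-0.0],[0.023,-0.025,-0.003,-3.5,0.0,-0.0],[0.022,-0.025,-0.005,-4.0,0.0,-0.0]]
err [ 0.4 -0.  -0.4] [ 0.2  0.2 -0. ]
5 max [0.001 0.001 0.022 0.    0.    0.   ]
[[0.0,-0.0,0.021,0.0,0.0,-0.0],[0.0,-0.0,0.022,0.0,0.0,-0.0],[0.0,-0.0,0.021,0.0,0.0,-0.0],[0.001,-0.0,0.022,0.0,0.0,-0.0],[-0.0,-0.001,0.021,0.0,0.0,-0.0]]
err [-0.3 -0.5  0. ] [ 0.2  0.2 -0. ]
```

>>> {"method": "move_arm", "body": {
  "motion": [
    [0.001,0.025,-0.01,0,0,0],
    [0,0.025,-0.01,0,0,0],
    [0.005,-0.005,-0.047,0,0,0],
    [0.005,-0.005,-0.048,0,0,0],
    [0.005,-0.005,-0.047,0,0,0],
    [0.005,-0.005,-0.048,0,0,0]
  ],
  "hand": -1
}}

```text
clock: 20.75
tool_pos: [457.2, -149.1, 409.5]
orientation: [3.138, 0.003, -0.028]
contact_force: [0.2, 0.1, -0.3]
gripper_width: 0.4
```

>>> {"method": "move_arm", "body": {
  "motion": [
    [0.023,-0.023,0.011,-3.5,0,0],
    [0.023,-0.024,0.009,-3.5,0,0],
    [0.023,-0.024,0.009,-4,0,0],
    [0.023,-0.025,0.006,-3.5,0,0],
    [0.022,-0.025,0.005,-3.5,0,0],
    [0.023,-0.025,0.003,-3.5,0,0],
    [0.023,-0.026,0.002,-4,0,0],
    [0.022,-0.025,0,-3.5,0,0],
    [0.023,-0.026,-0.002,-3.5,0,0],
    [0.023,-0.025,-0.003,-3.5,0,0],
    [0.022,-0.025,-0.005,-4,0,0],
    [0,0,0,0,0,0]
  ],
  "hand": -0.1
}}

```text
clock: 22.25
tool_pos: [713.4, 100.0, 280.5]
orientation: [2.439, 0.01, -0.024]
contact_force: [-0.2, -0.9, 0.2]
gripper_width: 38.2
```

```bash
python3 - <<'E'
from h import *
st();snap(14); 
c=manip.camera("top"); cv2.imwrite("pics/top14b.png",cv2.resize(c["img"][90:290,250:450],None,fx=3,fy=3,interpolation=cv2.INTER_CUBIC))
plan([(P(113,-4,137),Rphi(0),5)])
E
```

```text
t 22.25 stand [-147.   138.2  280.5] n 217.4 t -9.4 F [-0.2 -0.9  0.2] w 38.2 q [ 0.34  0.63  1.22 -0.64  1.59  0.45]
top -10 [245.2 272.3] [244.4 243.8] [243.5 215.4]
top -5 [262.3 272. ] [261.5 243.4] [260.6 215. ]
top 0 [279.3 272. ] [278.4 243.4] [277.5 215. ]
top 5 [296.  272.2] [295.1 243.7] [294.1 215.3]
top 10 [312.2 272.8] [311.2 244.3] [310.3 216. ]
ptr [280. 207.]
side -10 [212.5 227. ] [246.9 240.8] [281.6 254.7]
side -5 [201.9 241.4] [236.5 255.4] [271.4 269.4]
side 0 [191.2 257.3] [225.9 271.4] [261.  285.6]
side 5 [180.5 274.6] [215.3 288.8] [250.5 303.2]
side 10 [169.8 293. ] [204.8 307.5] [240.1 322. ]
ptr [267. 278.]
5 max [0.001 0.001 0.022 0.    0.    0.   ]
[[-0.0,-0.0,0.021,0.0,0.0,-0.0],[-0.0,-0.001,0.022,0.0,0.0,-0.0],[-0.001,0.0,0.021,0.0,0.0,-0.0],[0.0,-0.0,0.022,0.0,0.0,-0.0],[-0.0,-0.0,0.021,0.0,0.0,-0.0]]
err [-0.1  0.  -0.4] [ 0.2  0.2 -0. ]
```

View pics/top14b.png

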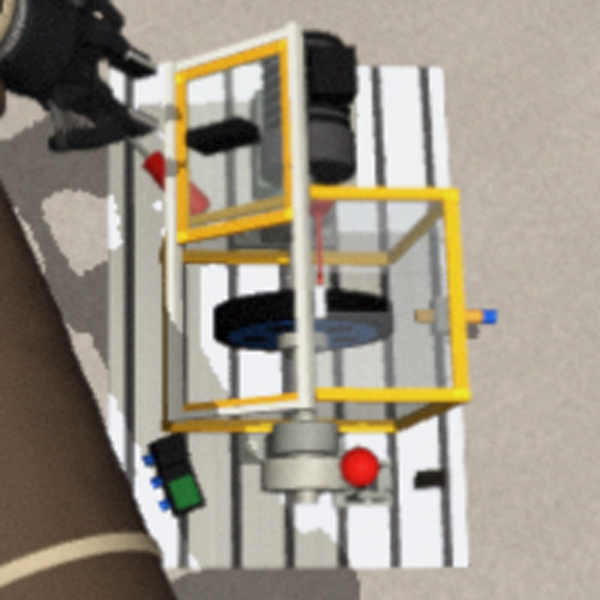

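View pics/side14.png

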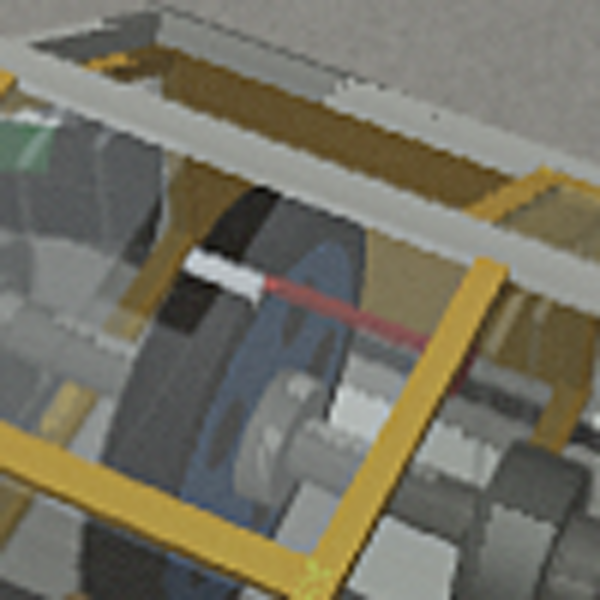

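View pics/top14.png

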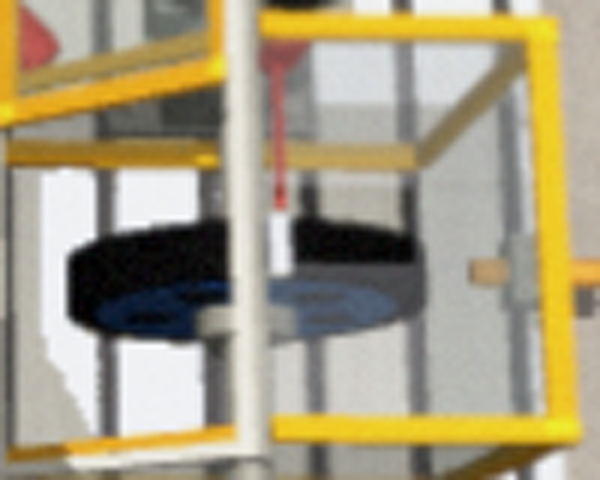

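>>> {"method": "move_arm", "body": {
  "motion": [
    [0,0.002,0.022,0,0,0],
    [0,0.001,0.022,0,0,0],
    [0,0,0.021,0,0,0],
    [0,0,0.022,0,0,0],
    [0,0,0.018,0,0,0],
    [0,0,0,0,0,0]
  ]
}}

```text
clock: 23.15
tool_pos: [710.5, 26.2, 205.8]
orientation: [2.439, 0.006, -0.028]
contact_force: [0.4, -0.4, 0.3]
gripper_width: 38.4
```

```bash
python3 - <<'E'
from h import *
st()
for k in ["top","side"]:
    c=manip.camera(k); cv2.imwrite(f"pics/{k}15.png",cv2.resize(c["img"][90:250,270:410] if k=="top" else c["img"][180:340,190:420],None,fx=3.4,fy=3.4,interpolation=cv2.INTER_CUBIC))
E
```

```text
t 23.15 stand [-73.1 137.  205.8] n 112.7 t -0.9 F [ 0.4 -0.4  0.3] w 38.4 q [ 0.25  0.64  1.36 -0.68  1.42  0.48]
```

View pics/side15.png

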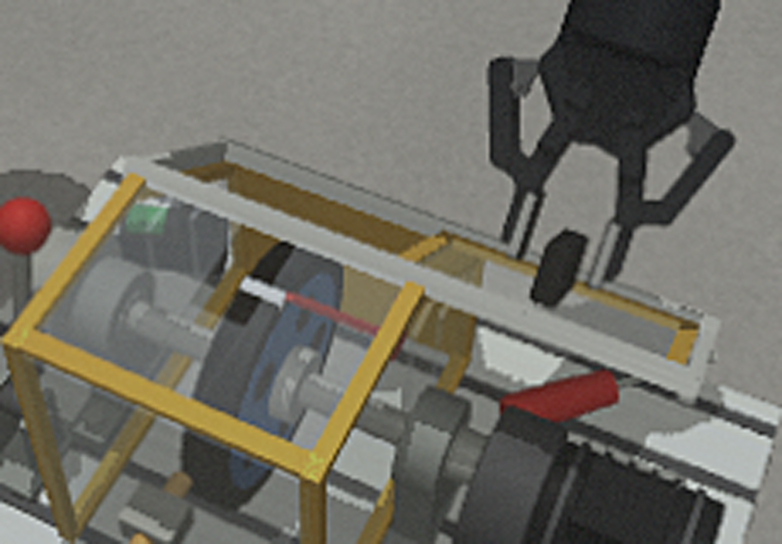

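>>> {"method": "move_arm", "body": {
  "motion": [
    [-0.01,0,0,0,0,0],
    [-0.014,0,0,0,0,0],
    [-0.014,0,0,0,0,0],
    [-0.014,0,0,0,0,0],
    [-0.014,0,0,0,0,0],
    [-0.014,0,0,0,0,0],
    [-0.014,0,0,0,0,0],
    [-0.014,0,0,0,0,0],
    [-0.014,0,0,0,0,0],
    [-0.01,0,0,0,0,0],
    [-0.008,0,0,0,0,0],
    [-0.004,0,0,0,0,0],
    [-0.001,0,0,0,0,0],
    [0,0,0,0,0,0]
  ]
}}

```text
clock: 25.0
tool_pos: [566.5, 31.5, 208.2]
orientation: [2.44, 0.003, -0.028]
contact_force: [0.7, 1.2, -0.4]
gripper_width: 38.4
```

```bash
cat >> h.py <<'E'
def snap3(i):
  for k in ["top","side"]:
    c=manip.camera(k); o=[120,290] if k=="top" else [200,190]
    cv2.imwrite(f"pics/{k}{i}.png",cv2.resize(c["img"][120:250,290:410] if k=="top" else c["img"][200:320,190:340],None,fx=4.5,fy=4.5,interpolation=cv2.INTER_CUBIC))
    for tr in (0,5,10): print(k,tr,"handle top/bot",np.round((proj(c,[P(135,-4,tr),P(118,-4,tr)])-o[::-1])*4.5,1).tolist(), "panel low edge",np.round((proj(c,[P(101,-64,tr-78),P(101,56,tr-78)])-o[::-1])*4.5,1).tolist())
E
python3 - <<'E'
from h import *
st();snap3(16)
E
```

```text
t 25.0 stand [-74.9  -7.  208.2] n 115.7 t -0.6 F [ 0.7  1.2 -0.4] w 38.4 q [ 0.32  0.4   1.72 -0.67  1.36  0.61]
top 0 handle top/bot [[139.6, 307.7], [157.1, 313.3]] panel low edge [[86.2, 468.7], [273.8, 449.1]]
top 5 handle top/bot [[139.5, 298.6], [156.9, 304.3]] panel low edge [[86.2, 459.9], [273.6, 439.6]]
top 10 handle top/bot [[139.3, 289.5], [156.8, 295.3]] panel low edge [[86.1, 451.1], [273.4, 430.2]]
side 0 handle top/bot [[445.2, 110.9], [434.0, 148.1]] panel low edge [[317.6, 112.9], [205.0, 138.9]]
side 5 handle top/bot [[455.8, 114.7], [444.5, 152.0]] panel low edge [[326.9, 116.4], [215.4, 143.0]]
side 10 handle top/bot [[466.4, 118.6], [455.0, 155.9]] panel low edge [[336.2, 119.9], [225.8, 147.1]]
```

View pics/side16.png

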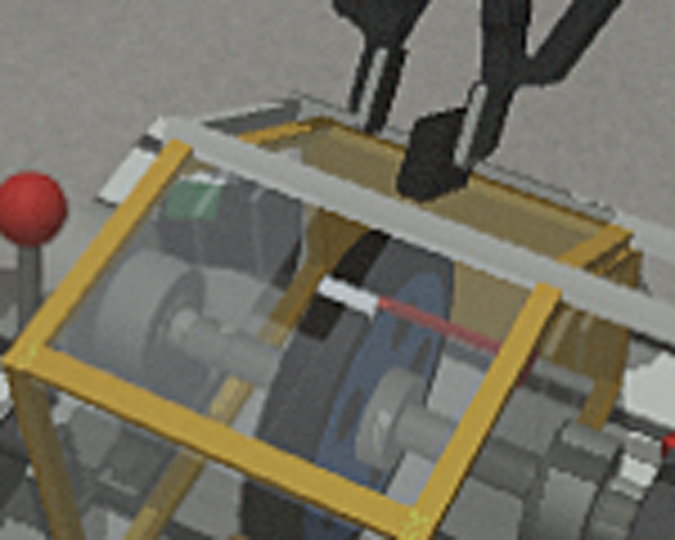

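View pics/top16.png

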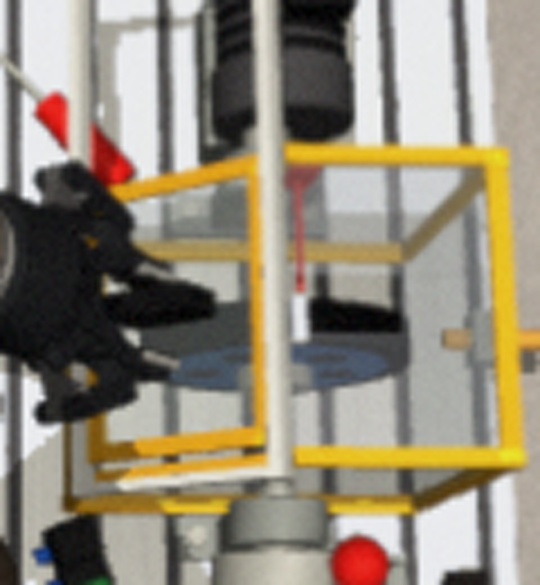

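>>> {"method": "move_arm", "body": {
  "motion": [
    [-0.002,0,0,0,0,0],
    [-0.002,0,0,0,0,0],
    [-0.001,0,0,0,0,0],
    [0,0,0,0,0,0]
  ]
}}

```text
clock: 25.6
tool_pos: [561.7, 31.7, 208.4]
orientation: [2.44, 0.003, -0.027]
contact_force: [2.3, 0.2, -0.7]
gripper_width: 38.4
```

```bash
python3 - <<'E'
from h import *
st();snap3(17)
E
```

```text
t 25.6 stand [-74.9 -11.9 208.4] n 115.9 t -0.6 F [ 2.3  0.2 -0.7] w 38.4 q [ 0.32  0.39  1.73 -0.67  1.36  0.61]
top 0 handle top/bot [[139.6, 307.7], [157.1, 313.3]] panel low edge [[86.2, 468.7], [273.8, 449.1]]
top 5 handle top/bot [[139.5, 298.6], [156.9, 304.3]] panel low edge [[86.2, 459.9], [273.6, 439.6]]
top 10 handle top/bot [[139.3, 289.5], [156.8, 295.3]] panel low edge [[86.1, 451.1], [273.4, 430.2]]
side 0 handle top/bot [[445.2, 110.9], [434.0, 148.1]] panel low edge [[317.6, 112.9], [205.0, 138.9]]
side 5 handle top/bot [[455.8, 114.7], [444.5, 152.0]] panel low edge [[326.9, 116.4], [215.4, 143.0]]
side 10 handle top/bot [[466.4, 118.6], [455.0, 155.9]] panel low edge [[336.2, 119.9], [225.8, 147.1]]
```

View pics/top17.png

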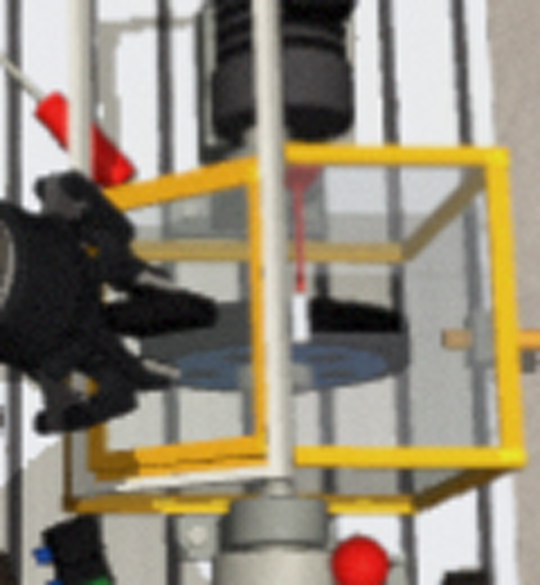

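>>> {"method": "move_arm", "body": {
  "motion": [
    [-0.002,0,0,0,0,0],
    [-0.001,0,0,0,0,0],
    [0,0,0,0,0,0]
  ]
}}

```text
clock: 26.08
tool_pos: [561.6, 31.7, 208.4]
orientation: [2.441, -0.003, -0.023]
contact_force: [9.2, -3.7, -4.8]
gripper_width: 38.4
```

```bash
python3 - <<'E'
from h import *
st()
E
```

```text
t 26.075 stand [-75.  -11.9 208.4] n 115.9 t -0.6 F [ 9.2 -3.7 -4.8] w 38.4 q [ 0.32  0.39  1.74 -0.67  1.35  0.61]
```

>>> {"method": "move_arm", "body": {
  "motion": [
    [0.007,0,0,0,0,0],
    [0.007,0,0,0,0,0],
    [0,0,-0.02,0,0,0],
    [0,0,-0.03,0,0,0],
    [0,0,-0.04,0,0,0],
    [0,0,-0.04,0,0,0],
    [0,-0.02,-0.03,0,0,0],
    [0,-0.03,0,0,0,0],
    [0,0,0,0,0,0],
    [0,0,0,0,0,0]
  ]
}}

```text
clock: 27.32
tool_pos: [576.6, 172.7, 299.2]
orientation: [2.439, 0.003, -0.027]
contact_force: [0.1, -0.0, -0.3]
gripper_width: 38.2
```

```bash
python3 - <<'E'
from h import *
st();snap3(18); snap("18m")
c=manip.camera("top"); print((proj(c,s2w(pose,[63+135*np.sin(-.28),-136,80+135*np.cos(-.28)]))[0]-[290,120])*4.5)
E
```

```text
t 27.325 stand [-216.4   -0.4  299.2] n 276.4 t -50.5 F [ 0.1 -0.  -0.3] w 38.2 q [ 0.51  0.45  1.46 -0.59  1.63  0.62]
top 0 handle top/bot [[139.6, 307.7], [157.1, 313.3]] panel low edge [[86.2, 468.7], [273.8, 449.1]]
top 5 handle top/bot [[139.5, 298.6], [156.9, 304.3]] panel low edge [[86.2, 459.9], [273.6, 439.6]]
top 10 handle top/bot [[139.3, 289.5], [156.8, 295.3]] panel low edge [[86.1, 451.1], [273.4, 430.2]]
side 0 handle top/bot [[445.2, 110.9], [434.0, 148.1]] panel low edge [[317.6, 112.9], [205.0, 138.9]]
side 5 handle top/bot [[455.8, 114.7], [444.5, 152.0]] panel low edge [[326.9, 116.4], [215.4, 143.0]]
side 10 handle top/bot [[466.4, 118.6], [455.0, 155.9]] panel low edge [[336.2, 119.9], [225.8, 147.1]]
top -10 [245.2 272.3] [244.4 243.8] [243.5 215.4]
top -5 [262.3 272. ] [261.5 243.4] [260.6 215. ]
top 0 [279.3 272. ] [278.4 243.4] [277.5 215. ]
top 5 [296.  272.2] [295.1 243.7] [294.1 215.3]
top 10 [312.2 272.8] [311.2 244.3] [310.3 216. ]
ptr [280. 207.]
side -10 [212.5 227. ] [246.9 240.8] [281.6 254.7]
side -5 [201.9 241.4] [236.5 255.4] [271.4 269.4]
side 0 [191.2 257.3] [225.9 271.4] [261.  285.6]
side 5 [180.5 274.6] [215.3 288.8] [250.5 303.2]
side 10 [169.8 293. ] [204.8 307.5] [240.1 322. ]
ptr [267. 278.]
[357.51860253 564.22027761]
```

View pics/top18.png

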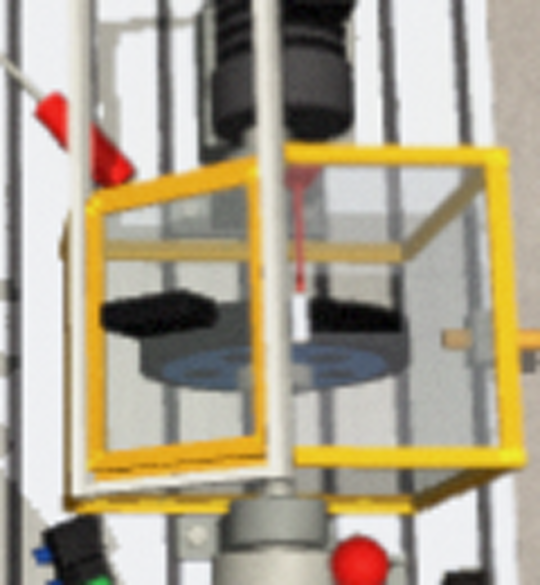

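View pics/side18.png

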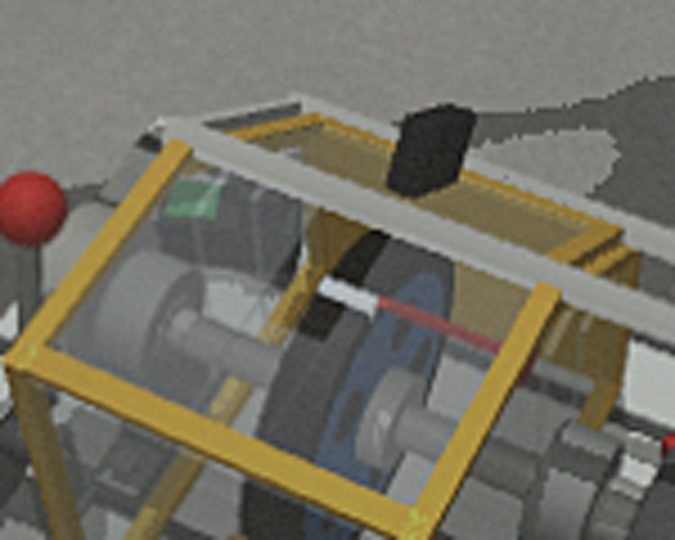

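View pics/side18m.png

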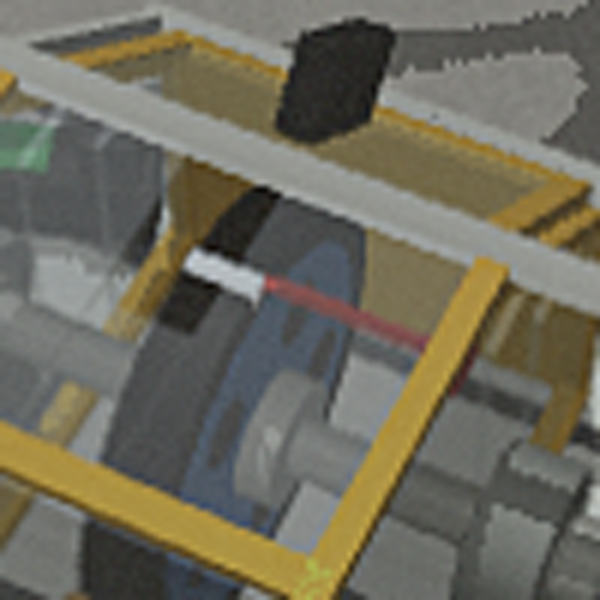

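View pics/top18m.png

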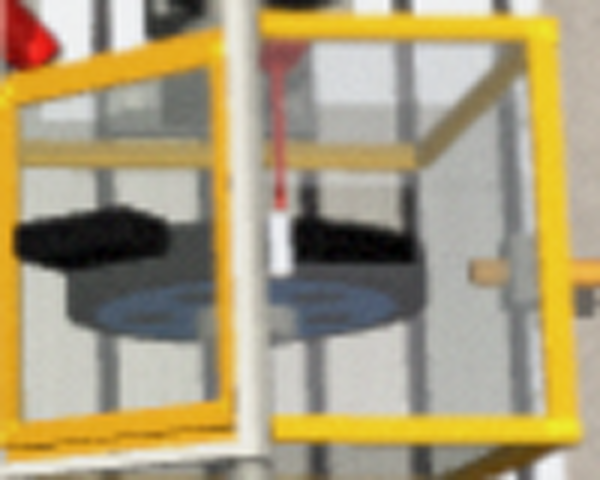

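The window is shut against its stop. The mark stands at the pointer (white band at about (280,243) in the top crop, pointer at x 280). The brake ball is at the brake-on position, about −0.28 rad, and the arm is clear.

```bash
python3 - <<'E'
from rig import manip
print(manip.close_job())
E
```

```text
the job is handed in; nothing more can be done
None
```

The job is handed in at about 27.5 s. The hand-in reports no verdict, so the results below rest on my own checks.

**What I did**
- I slid the window open to about 137 mm.
- The brake lever was already off, leaning away from its drum.
- I turned the wheel by its rim in three pinched strokes. The last was a small correction of about 7 degrees after the second stroke left the mark short.
- I pushed the lever over onto its drum, then slid the window back to its shut stop and drew the arm clear.

**Last checks**
- **Mark:** it is within about 1 degree (roughly 1.5 mm) of the pointer in both cameras. It stayed there after I released the wheel, after the brake went on, and after the window was shut.
- **Brake:** from the ball's position in the top picture, the lever leans at about −0.28 rad.
- **Window:** the tool stopped moving at about 9 N, with travel at about 0. The pictures agree, with the frame edges meeting. My first closing push had left it about 4 mm open, so I pushed it the rest of the way.
- **Loose parts:** the valve and screwdriver looked undisturbed in the pictures. The arm never went near the air cylinder; I did not check it again at the end.
- **Robot:** it touches nothing, with contact force at about 0 N.

No check failed or disagreed at the end.

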